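# Change over the battery pack in a storeroom charger

## Task

Change over the charger: pull the charged battery pack out of the leaning charger socket and stand it upright in the free half of the tray, then plug the flat pack of the same size, which stands on the shelf board between the carton and the slim pack, fully home into the socket, and last press the charger's round spring plunger down to its stop to start the charge, and let go. Leave the slim pack, the pack already in the tray, the carton and the can standing where they are.

Things in the scene. Friction and masses are not known exactly. Their poses are not given: they have to be found in the camera images.
- charged_pack: Battery pack, starts plugged in the socket. Black body 62 (own x) x 46 (y) x 80 mm on a grey plug foot 48 (x) x 32 (y) x 40 mm long, tip slightly tapered; 120 mm in all, 0.3-0.5 kg. Origin: centre of the foot's underside; own z runs up the pack (shoulder at z = 40, top at 120 mm). Half a turn about z makes no difference. Grip across the 46 mm, fingers closing along own y.
- flat_pack: Identical battery pack (same sizes, origin and axes) that starts standing upright on its foot on the board, between the carton (on its -x side, 20 to 30 mm away) and the slim pack (on its +x side); its y sides are free for fingers.
- charger: Fixed grey charger foot on the board, 150 x 190 x 12 mm with a riser under the head. Origin: on the board below the head, z up; -x is its front, over which the head leans.
- charger_head: Leaning fixed grey block 100 (own x) x 190 (y, -125 to +65) x 60 mm thick. Origin: centre of the socket mouth in its upper face, 83 mm over the board; own z points out of the socket, 0.55 rad from vertical, leaning to the charger's front. Socket: hole 50.5 (x) x 34.5 (y) x 43 mm deep, 2 mm chamfer. A pack enters along -z, its x along the head's +x or -x, until its shoulder meets the face.
- seat (a point): Point on the socket's axis 40 mm below the mouth, where the origin of a fully plugged pack lies.
- plunger (a joint): Travel of the round metal spring plunger on the charger head: 0 up, 0.012 m at its stop; grows as it is pressed along the head's -z. Its spring takes about 2.4 N at first and 8 N at the stop and lifts it again.
- plunger_top (a point): Centre of the plunger's flat round head, 36 mm in diameter, 90 mm from the socket's axis along the head's -y; 28 mm above the face when up.
- tray: Fixed grey open tray 210 (own x) x 140 (own y) x 40 mm, walls and floor 4 to 5 mm. Origin: centre of its underside. One pack already stands in its +x half; the -x half (around x = -50 mm) is free.
- tray_pack: Third identical pack, standing upright in the tray's +x half, to be left alone. Same origin and axes.
- slim_pack: Slim pack of another kind, 36 x 46 mm body and 100 mm high, standing on the board on the +x side of the flat pack; to be left alone. Origin: centre of its underside.
- carton: White carton 50 (x) x 90 (y) x 100 mm standing on the -x side of the flat pack; to be left alone. Origin: centre of its underside.
- spray_can: Metal can, 64 mm in diameter and 160 mm high, standing just behind the charger; to be left alone. Origin: centre of its underside.
Things that resemble listed ones, but are neither listed nor needed, are in the scene too. What is shaped like the charged_pack but green is not meant.

How it is judged:
By the outcome, as a careful person would: the job done as asked, in the order asked, and still so for the second after the job is handed in, with the robot touching nothing.
It also fails if it takes over 72 s, if anything falls off the work surface, if the arm or the gripper's body presses on something with over 40 N, if the wrist force passes 120 N, or if a joint passes its speed limit or range.

## Robot

A 6-joint arm with a two-finger parallel gripper is mounted at the origin on the work surface. World frame = base frame: x ahead of the robot, y to its left, z up, the work surface at z = 0. Lengths are in mm, angles in rad, forces in N, time in s.
With the tool pointing down it reaches from about 200 to 875 mm from the base axis. Payload 3.4 kg.
Tool frame: the origin (TCP) lies midway between the tips of the shut fingers; the grasp point (between the pads) lies 19 mm behind it; z points along the fingers, y is the line along which they close (so a half turn about z gives the same grasp; the last joint's range is limited). The gripper opens to 94 mm and grips with 3 to 60 N. Pads are 16 mm wide; open, the fingers measure 119 mm over their backs; the gripper's body (75 mm by 177 mm) begins 78 mm behind the grasp point.
Start: joints at [-1.385, 0.276, 1.505, -0, 1.361, -0.121], TCP at [173.655, -548.187, 205.493] pointing down, gripper open.
Joint ranges: [-2.89, 2.89], [-0.75, 2.08], [0.22, 2.7], [-1.18, 4.32], [0.11, 2.71], [-2.7, 2.7]. Speed limits (rad/s): [2.57, 2.57, 3.14, 3.14, 3.14, 3.14].

## Interface

Orientations are given as [roll, pitch, yaw] about the fixed x, y, z axes, in that order (R = Rz(yaw) Ry(pitch) Rx(roll)).
In Python, from station import r gives the robot as it stands.
- The arm moves only by the tool apply_moves, never from a script. Its argument "plan" is text: rows parted by semicolons, each of 5 numbers parted by spaces: the shift along the world's x, y, z scaled (see below), then the turn about the world's z scaled (see below), then the opening, from 0 (shut) to 1 (fully open). In form: dx dy dz yaw hand; .... A call has exactly 10 rows; each row shifts and turns the commanded pose from where the row before left it; what a row does not reach is not made up. The controller multiplies each number of a shift by 0.15 m and each number of a turn by 180 degrees. A row lasts 1/12 s, in which the tool goes at most 41.7 mm and 7.16 degrees, less where a joint would pass 70% of its speed; a pose out of reach is approached as far as the arm can. A call with a number of a shift or a turn outside -1 to 1 is refused whole. A call with a gripper value outside its range is refused whole. The fingers move at their own pace and stop on an object; "newtons" is the grip in N (left out, the last holds). Time passes only in rows, so rows that do not move let the fingers close, or fill a call up. It gives the time, the measured TCP pose, the force, the opening and the grip force at its end, in the units of the state.
- r.get_obs(): the state, without advancing time (a new reading comes with each control period).
- r.get_image(name): name is "scene" or "top" or "wrist"; returns the picture (480x640x3 uint8, blue, green, red); there is no depth.
- r.get_calibration(name): a dict with "fov_y" (degrees; the focal length in pixels is half the picture's height over the tangent of half this angle, whatever the lens; pixels are square), "cx", "cy" (the principal point, pixels), "xyz" and "attitude" of the camera in the world. Camera axes: x right, y down, z forward; pixel columns grow to the right and rows downward; lengths in mm; the calibration is good to about 2 mm. A picture is of the moment at which its call begins: read the wrist's pose just before it. get_calibration takes no time and is no camera call; for the wrist camera it gives the pose at the moment of the call.
- r.job_done(): hands the job in; it is judged then, once.
Trained networks look in the newest picture that a camera, given by its name, has taken for a name from the list of things; names that differ only in an ending like _2 or _b are one class to them, and where a whole thing is asked for, a point or a joint stands for the part that bears it (a point fixed in the world has none). Each returns a list of dicts, best first, with "conf" (0 to 1); they miss things now and then, are a little off and sometimes report something else, mostly with a low value. They report only what shows in the picture. A call takes as long as a camera call. They do not tell look-alikes from the thing itself.
- r.find_in(camera, target): "rect" ([left, top, right, bottom] in pixels, round what is visible of it).
- r.trace(camera, target): "region" (480x640 bool, what is visible of it) and "rect" ([left, top, right, bottom] in pixels, round what is visible of it).
- r.tip_of(camera, target): "position" ([row, column] in pixels: a listed point, or the origin of a listed thing).
The state is a dict: "time_s": time; "joints": joint angles; "qd": joint speeds; "tau": joint torques, N m; "eef_pos": TCP position; "tcp_rot": TCP orientation; "contact_force": force on the tool from outside, world axes, zero at the start; "moment": the same for the moment, N m; "grip_width": finger opening in mm; "gripper_force": force on a finger pad.
Only numpy, scipy, OpenCV 4.12 (cv2) and the standard library are available. Lean on these libraries where they do the work, as an engineer would, in place of code of your own. Each camera call takes 0.05 s, during which the arm holds its last target. There are 200 camera calls.

## Working session

There is one attempt and no reset: what is moved stays moved. The work goes in short steps, Python scripts to look and compute and a tool call to move; the robot and the scene stay as the last step left them, time stands still between calls to the robot, and variables do not carry over. Pictures are saved under pics/ and viewed, at most 10 in all, crops included, and the job is handed in when it is done.

Besides the shell and the picture viewer there is one more tool, called after "Emit:" by a JSON object that holds its "op" and its "data", one argument or row to a line. apply_moves: Moves the arm, as the interface text tells. Shifts and turns lie within -1 to 1; 1 stands for 0.15 m of shift or 180 degrees of turn. Its arguments: {"type":"object","properties":{"plan":{"type":"string"},"newtons":{"type":"number"}},"required":["plan"]}

```bash
ls; mkdir -p pics; cat > h.py <<'E'
import numpy as np, cv2
from station import r
from scipy.spatial.transform import Rotation as R
def cal(n):
    c=r.get_calibration(n); f=240/np.tan(np.radians(c["fov_y"])/2)
    return f,c["cx"],c["cy"],np.array(c["xyz"]),c["attitude"]
def ray(n,row,col):
    f,cx,cy,p,a=cal(n); M=R.from_euler('xyz',a).as_matrix() if np.size(a)==3 else np.array(a)
    d=M@np.array([(col-cx)/f,(row-cy)/f,1]); return p,d/np.linalg.norm(d)
def onz(n,row,col,z):
    p,d=ray(n,row,col); return p+d*(z-p[2])/d[2]
def proj(n,P):
    f,cx,cy,p,a=cal(n); M=R.from_euler('xyz',a).as_matrix() if np.size(a)==3 else np.array(a)
    q=(np.atleast_2d(P)-p)@M; return np.c_[cx+f*q[:,0]/q[:,2],cy+f*q[:,1]/q[:,2]]
E
python3 - <<'E'
from h import *
for n in("scene","top"):
    cv2.imwrite(f"pics/{n}0.png",r.get_image(n)); print(n,r.get_calibration(n))
    for t in("charged_pack","flat_pack","charger","charger_head","seat","plunger_top","tray","tray_pack","slim_pack","carton","spray_can"):
        try: print(t,[(np.round(d["position"]).tolist(),round(d["conf"],2)) for d in r.tip_of(n,t)][:4])
        except Exception as e: print(t,e)
print(r.get_obs())
E
```

```text
pics
scene {'fov_y': 57.49005365546582, 'cx': 323.0172118275161, 'cy': 249.7763111573369, 'xyz': array([1105.18778182, -280.96006288,  645.73890212]), 'attitude': array([-2.30332789, -0.00860765,  1.07893086])}
charged_pack [([227.0, 306.0], 0.86)]
flat_pack []
charger [([279.0, 334.0], 0.6)]
charger_head []
seat []
plunger_top [([236.0, 283.0], 0.52), ([378.0, 133.0], 0.49)]
tray [([218.0, 437.0], 0.92)]
tray_pack [([232.0, 451.0], 0.8)]
slim_pack [([378.0, 134.0], 0.7), ([349.0, 120.0], 0.61)]
carton [([313.0, 120.0], 0.91)]
spray_can [([327.0, 354.0], 0.94), ([221.0, 436.0], 0.43)]
top {'fov_y': 49.9898188842048, 'cx': 315.85436545917537, 'cy': 241.6501725223879, 'xyz': array([ 447.87299567,   22.69832309, 1114.08964206]), 'attitude': array([-3.03734863e+00, -4.85234855e-04, -1.57876194e+00])}
charged_pack [([245.0, 308.0], 0.84), ([313.0, 304.0], 0.78), ([186.0, 316.0], 0.54)]
flat_pack [([256.0, 495.0], 0.92)]
charger [([289.0, 495.0], 0.62), ([244.0, 312.0], 0.61)]
charger_head [([254.0, 306.0], 0.88), ([184.0, 317.0], 0.43)]
seat []
plunger_top [([269.0, 353.0], 0.62)]
tray [(
[... 163 characters left out ...]
84.0, 317.0], 0.64)]
{'time_s': 1.2, 'joints': array([-1.38498065e+00,  2.75899025e-01,  1.50489495e+00, -1.04883583e-05,
        1.36068924e+00, -1.20991949e-01]), 'qd': array([ 0.00060861,  0.00012974, -0.00087277, -0.00142043, -0.00037283,
        0.00025714]), 'tau': array([ 1.83292708e-03, -4.04471076e+01, -2.37495893e+01,  7.04346551e-02,
        2.49039283e-02,  1.08205050e-06]), 'eef_pos': array([ 173.66286159, -548.1915089 ,  205.49558348]), 'tcp_rot': array([3.14148526e+00, 2.33913668e-05, 3.06809814e-01]), 'contact_force': array([-0.15376061,  0.84465377,  0.16190608]), 'moment': array([-0.01471666,  0.01697933,  0.0055333 ]), 'gripper_force': 0.0, 'grip_width': 94.00173659163856}
```

View pics/scene0.png

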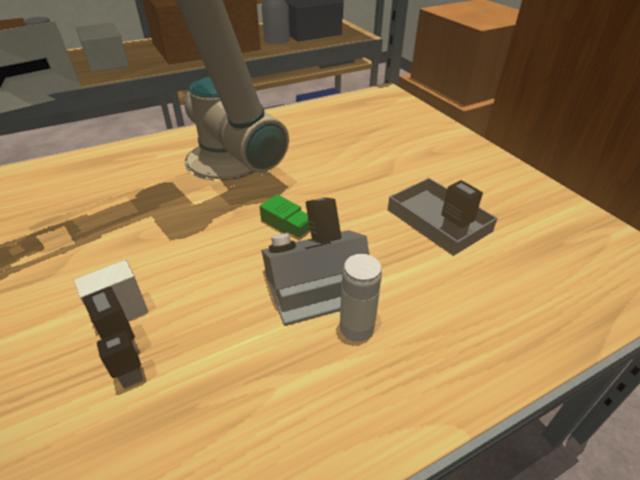

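View pics/top0.png

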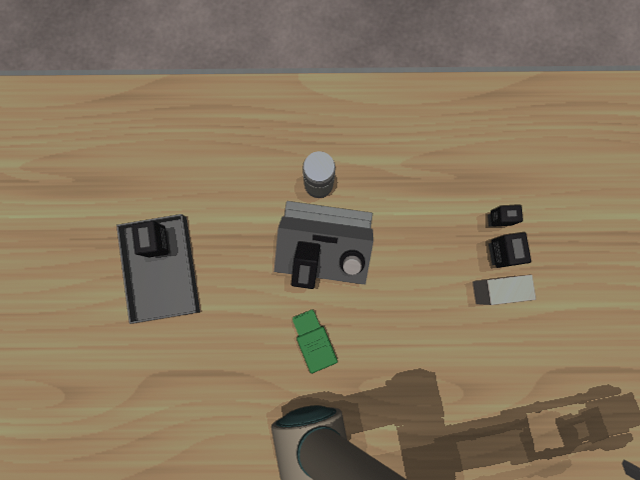

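```bash
cat >> h.py <<'E'
from scipy.optimize import minimize
def box(x0,x1,y0,y1,z0,z1): return np.array([[x,y,z] for x in(x0,x1) for y in(y0,y1) for z in(z0,z1)],float)
PACK=[box(-31,31,-23,23,40,120),box(-24,24,-16,16,0,40)]
BODY=PACK[:1]
def cyl(c,rad,z0,z1):
    t=np.linspace(0,6.283,24); return np.array([[c[0]+rad*np.cos(a),c[1]+rad*np.sin(a),z] for a in t for z in(z0,z1)])
def hull(parts,Rm,t,n):
    m=np.zeros((480,640),np.uint8)
    for b in parts:
        q=proj(n,b@Rm.T+t); cv2.fillConvexPoly(m,cv2.convexHull((q*16).astype(np.int32).reshape(-1,1,2)),1,shift=4)
    return m>0
def mask(n,t,near):
    best=None
    for d in r.trace(n,t):
        v=np.argwhere(d["region"]).mean(0); e=np.hypot(*(v-near))
        if e<40 and (best is None or e<best[0]): best=(e,d["region"],d["conf"])
    return None if best is None else best[1]
def headR(yaw): return R.from_euler('zy',[yaw,-0.55]).as_matrix()
def flatR(yaw): return R.from_euler('z',yaw).as_matrix()
def fit(parts,views,x0,z,Rf,axis=None):
    """views: list (cam,mask). x0: x,y,yaw"""
    def cost(p):
        s=0
        for n,m in views:
            h=hull(parts,Rf(p[2]),np.array([p[0],p[1],z]),n); s+=1-(h&m).sum()/max(1,(h|m).sum())
        return s/len(views)
    best=None
    for k in range(3):
        S=np.array([x0]+[np.array(x0)+d for d in ([12,0,0.02],[0,12,-.02],[3,3,.15])]) if k==0 else np.array([best.x]+[best.x+d for d in ([5,0,0],[0,-5,0],[0,0,-.08])])
        o=minimize(cost,S[0],method='Nelder-Mead',options=dict(initial_simplex=S,xatol=.05,fatol=1e-5,maxiter=300))
        if best is None or o.fun<best.fun: best=o
    return best.x,best.fun
E
python3 - <<'E'
from h import *
import pickle
near={"charged_pack":{"top":(265,306),"scene":(220,323)},"flat_pack":{"top":(250,511),"scene":(315,108)},"tray_pack":{"top":(238,150),"scene":(205,461)},
"plunger_top":{"top":(262,351),"scene":(241,281)},"tray":{"top":(268,158),"scene":(215,440)},"slim_pack":{"top":(215,507),"scene":(360,120)},"carton":{"top":(290,505),"scene":(290,115)},"spray_can":{"top":(173,319),"scene":(298,360)},"charger_head":{"top":(245,325),"scene":(270,320)}}
M={}
for n in("top","scene"):
    r.get_image(n)
    for t in near:
        m=mask(n,t,near[t][n]); M[n,t]=m; print(n,t,None if m is None else m.sum())
pickle.dump(M,open("m.pkl","wb"))
for t,z,Rf,parts in(("charged_pack",83,headR,[b-[0,0,40] for b in BODY]),("flat_pack",0,flatR,PACK),("tray_pack",4.5,flatR,PACK),("tray",0,flatR,[box(-105,105,-70,70,0,40)]),
   ("slim_pack",0,flatR,[box(-18,18,-23,23,0,100)]),("carton",0,flatR,[box(-25,25,-45,45,0,100)]),("spray_can",0,flatR,[cyl((0,0),32,0,160)])):
    for vs in(["top"],["scene"],["top","scene"]):
        v=[(n,M[n,t]) for n in vs if M[n,t] is not None]
        if len(v)<len(vs): continue
        c=np.argwhere(v[0][1]).mean(0); x0=onz(v[0][0],*c,60); yaw=-.1 if t!="tray" else 0
        x,f=fit(parts,v,[x0[0],x0[1],-.1 if t!="tray" else -1.7 ],z,Rf); print(t,vs,x.round(2),round(f,3))
E
```

```text
top charged_pack 1089
top flat_pack 1204
top tray_pack 1172
top plunger_top 269
top tray 5948
top slim_pack 611
top carton 1534
top spray_can 1272
top charger_head 4617
scene charged_pack 1261
scene flat_pack 1677
scene tray_pack 1682
scene plunger_top 213
scene tray 3577
scene slim_pack 1776
scene carton 2118
scene spray_can 3029
scene charger_head 3857
charged_pack ['top'] [ 5.3381e+02  4.2990e+01 -1.2000e-01] 0.128
charged_pack ['scene'] [528.7   46.49  -0.58] 0.104
charged_pack ['top', 'scene'] [ 5.3098e+02  4.3460e+01 -1.7000e-01] 0.125
flat_pack ['top'] [ 5.3617e+02 -3.6980e+02  1.5000e-01] 0.099
flat_pack ['scene'] [ 5.3177e+02 -3.6875e+02  1.3000e-01] 0.298
flat_pack ['top', 'scene'] [ 5.3527e+02 -3.6858e+02  1.5000e-01] 0.2Traceback (most recent call last):
  File "<stdin>", line 17, in <module>
  File "h.py", line 44, in fit
    o=minimize(cost,S[0],method='Nelder-Mead',options=dict(initial_simplex=S,xatol=.05,fatol=1e-5,maxiter=300))
    res = _minimize_neldermead(fun, x0, args, callback, bounds=bounds,
                               **options)
    fsim[j] = func(sim[j])
              ~~~~^^^^^^^^
    fx = function(np.copy(x), *(wrapper_args + args))
  File "h.py", line 39, in cost
    h=hull(parts,Rf(p[2]),np.array([p[0],p[1],z]),n); s+=1-(h&m).sum()/max(1,(h|m).sum())
  File "h.py", line 24, in hull
    q=proj(n,b@Rm.T+t); cv2.fillConvexPoly(m,cv2.convexHull((q*16).astype(np.int32).reshape(-1,1,2)),1,shift=4)
  File "h.py", line 13, in proj
    f,cx,cy,p,a=cal(n); M=R.from_euler('xyz',a).as_matrix() if np.size(a)==3 else np.array(a)
                ~~~^^^
  File "h.py", line 5, in cal
    c=r.get_calibration(n); f=240/np.tan(np.radians(c["fov_y"])/2)
ValueError: time passes only in moves, steps and waits
```

```bash
python3 - <<'E'
s=open('h.py').read()
s=s.replace('''def cal(n):
    c=r''','''_c={}
def cal(n):
    if n in _c: return _c[n]
    _c[n]=_cal(n); return _c[n]
def _cal(n):
    c=r''')
open('h.py','w').write(s)
E
python3 - <<'E'
from h import *
import pickle
M=pickle.load(open("m.pkl","rb"))
for t,z,Rf,parts in(("flat_pack",0,flatR,PACK),("tray_pack",4.5,flatR,PACK),("tray",0,flatR,[box(-105,105,-70,70,0,40)]),
   ("slim_pack",0,flatR,[box(-18,18,-23,23,0,100)]),("carton",0,flatR,[box(-25,25,-45,45,0,100)]),("spray_can",0,flatR,[cyl((0,0),32,0,160)])):
    for vs in(["top"],["top","scene"]):
        v=[(n,M[n,t]) for n in vs]
        c=np.argwhere(v[0][1]).mean(0); x0=onz(v[0][0],*c,60)
        x,f=fit(parts,v,[x0[0],x0[1],.1 if t!="tray" else -.1 ],z,Rf); print(t,vs,x.round(2),round(f,3))
b=[p-[0,0,40] for p in BODY]; pl=[cyl((0,-90),18,22,28)]; hd=[box(-50,50,-125,65,-60,0)]
def cost(p):
    s=0
    for n in("top","scene"):
        H=[hull(q,headR(p[2]),np.array([p[0],p[1],83]),n) for q in(b,pl,b+pl+hd)]
        for h,m,w in zip(H,(M[n,"charged_pack"],M[n,"plunger_top"],M[n,"charged_pack"]|M[n,"plunger_top"]|M[n,"charger_head"]),(1,.5,1 if n=="top" else 0)):
            s+=w*(1-(h&m).sum()/(h|m).sum())
    return s
for x0 in([533,43,-.12],[531,43,-.17]):
    o=minimize(cost,x0,method='Nelder-Mead',options=dict(initial_simplex=[x0]+[np.add(x0,d) for d in([6,0,0],[0,6,0],[0,0,.08])])); print(o.x,o.fun)
p=o.x
img=r.get_image("top"); im2=r.get_image("scene")
for n,im in(("top",img),("scene",im2)):
    for q in(b,pl,hd):
        c,_=cv2.findContours(hull(q,headR(p[2]),np.array([p[0],p[1],83]),n).astype(np.uint8),0,2); cv2.drawContours(im,c,-1,(0,255,255),1)
a=cv2.resize(img[180:310,250:400],(600,520)); c=cv2.resize(im2[180:340,240:400],(520,520))
cv2.imwrite("pics/ov.png",np.hstack([a,c])[:, :].copy() if 0 else cv2.resize(np.hstack([a,c]),(800,371)))
E
```

```text
flat_pack ['top'] [ 5.3622e+02 -3.6791e+02  1.6000e-01] 0.097
flat_pack ['top', 'scene'] [ 5.3632e+02 -3.6871e+02  1.4000e-01] 0.201
tray_pack ['top'] [5.6387e+02 3.5446e+02 1.6000e-01] 0.109
tray_pack ['top', 'scene'] [5.6419e+02 3.5612e+02 1.9000e-01] 0.101
tray ['top'] [5.0901e+02 3.5752e+02 1.7000e-01] 0.191
tray ['top', 'scene'] [5.0859e+02 3.5872e+02 1.6000e-01] 0.23
slim_pack ['top'] [ 6.0839e+02 -3.6634e+02  2.1000e-01] 0.262
slim_pack ['top', 'scene'] [ 6.0918e+02 -3.6808e+02  1.9000e-01] 0.227
carton ['top'] [ 4.5740e+02 -3.5938e+02  9.0000e-02] 0.061
carton ['top', 'scene'] [ 4.5764e+02 -3.5965e+02  9.0000e-02] 0.229
spray_can ['top'] [6.8943e+02 1.6170e+01 1.8000e-01] 0.08
spray_can ['top', 'scene'] [6.9365e+02 1.5790e+01 1.7000e-01] 0.077
[ 5.31554152e+02  4.24361398e+01 -1.48358424e-01] 0.5852216730928798
[ 5.32185714e+02  4.29520770e+01 -1.53056565e-01] 0.6002835293184703
```

View pics/ov.png

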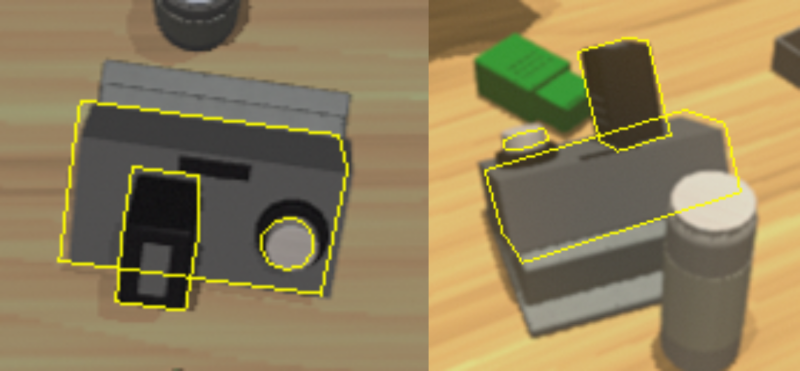

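Emit:
{"op": "apply_moves", "data": {
  "plan": "0.11 0.2 0.02 -0.007 0.8;0.11 0.2 0.02 -0.007 0.8;0.11 0.2 0.02 -0.007 0.8;0.11 0.2 0.02 -0.007 0.8;0.11 0.2 0.02 -0.007 0.8;0.11 0.2 0.02 -0.007 0.8;0.11 0.2 0.02 -0.007 0.8;0.11 0.2 0.02 -0.007 0.8;0.11 0.2 0.02 -0.007 0.8;0.11 0.2 0.02 -0.007 0.8",
  "newtons": 40
}}

```text
time_s: 3.13
eef_pos: [339.1, -246.7, 235.9]
tcp_rot: [3.141, -0.001, 0.085]
contact_force: [0.7, -0.0, -0.6]
grip_width: 75.0
gripper_force: 0.0
```

Emit:
{"op": "apply_moves", "data": {
  "plan": "0.11 0.2 0.02 -0.007 0.8;0.11 0.2 0.02 -0.007 0.8;0.11 0.2 0.02 -0.007 0.8;0.11 0.2 0.02 -0.007 0.8;0.11 0.2 0.02 -0.007 0.8;0.11 0.2 0.02 -0.007 0.8;0.11 0.2 0.02 -0.007 0.8;0.11 0.2 0.02 -0.007 0.8;0.11 0.2 0.02 -0.007 0.8;0 0 0 0 0.8"
}}

```text
time_s: 3.97
eef_pos: [490.0, 26.7, 262.9]
tcp_rot: [-3.138, -0.003, -0.106]
contact_force: [0.2, 0.1, -0.3]
grip_width: 75.3
gripper_force: 0.0
```

```bash
python3 - <<'E'
from h import *
import pickle
o=r.get_obs(); print(o["time_s"],o["eef_pos"],o["tcp_rot"])
c=r.get_calibration("wrist"); print(c)
W=r.get_image("wrist"); cv2.imwrite("pics/w1.png",W)
m={}
for t in("charged_pack","plunger_top","charger_head"):
    for d in r.trace("wrist",t)[:3]: print(t,d["rect"],round(d["conf"],2))
    L=r.trace("wrist",t); m[t]=L[0]["region"] if L else None
pickle.dump((c,m),open("w1.pkl","wb"))
E
```

```text
3.9667 [489.97225851  26.73546248 262.928396  ] [-3.13797855e+00 -2.76627330e-03 -1.06239463e-01]
{'fov_y': 69.09696269013251, 'cx': 320.66945906618065, 'cy': 239.32426152113808, 'xyz': array([563.24515421,  18.57281309, 443.09455912]), 'attitude': array([ 2.88657609e+00,  2.79229035e-03, -1.67670659e+00])}
charged_pack [290.2, 264.1, 372.3, 358.0] 0.94
charged_pack [272.6, 157.1, 333.6, 261.0] 0.77
plunger_top [377.4, 180.7, 415.6, 217.7] 0.68
charger_head [234.5, 106.5, 438.1, 226.8] 0.75
```

View pics/w1.png

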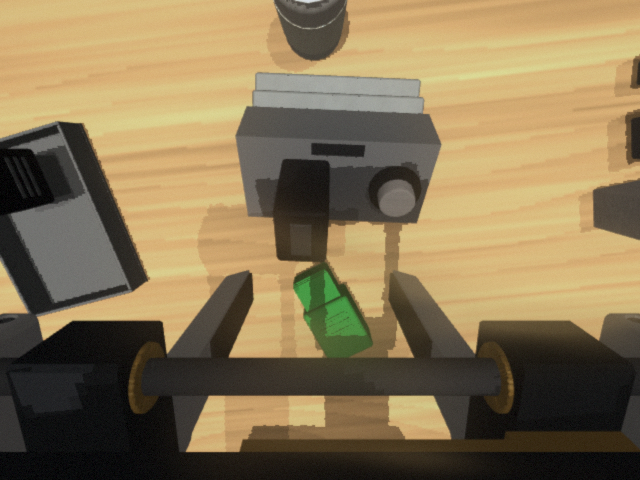

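```bash
python3 - <<'E'
from h import *
import h,pickle
M=pickle.load(open("m.pkl","rb")); c,m=pickle.load(open("w1.pkl","rb"))
h._c["wrist"]=(240/np.tan(np.radians(c["fov_y"])/2),c["cx"],c["cy"],c["xyz"],c["attitude"])
r.get_image("wrist"); L=r.trace("wrist","charged_pack"); m["charged_pack"]=[d["region"] for d in L if np.argwhere(d["region"]).mean(0)[0]<250][0]
for k in m: M["wrist",k]=m[k]
pickle.dump(M,open("m.pkl","wb"))
b=[p-[0,0,40] for p in BODY]; pl=[cyl((0,-90),18,22,28)]; hd=[box(-50,50,-125,65,-60,0)]
def cost(p,cams):
    s=0
    for n in cams:
        H=[hull(q,headR(p[2]),np.array([p[0],p[1],83]),n) for q in(b,pl,b+pl+hd)]
        for hh,mm,w in zip(H,(M[n,"charged_pack"],M[n,"plunger_top"],M[n,"charged_pack"]|M[n,"plunger_top"]|M[n,"charger_head"]),(1,.5,1 if n!="scene" else 0)):
            s+=w*(1-(hh&mm).sum()/(hh|mm).sum())
    return s
for cams in(["wrist"],["top"],["wrist","top","scene"]):
    x0=[532,43,-.13]
    o=minimize(cost,x0,args=(cams,),method='Nelder-Mead',options=dict(initial_simplex=[x0]+[np.add(x0,d) for d in([6,0,0],[0,6,0],[0,0,.08])])); print(cams,o.x.round(3),o.fun)
    if cams==["wrist"]: p=o.x
im=cv2.imread("pics/w1.png")
for q in(b,pl,hd):
    cc,_=cv2.findContours(hull(q,headR(p[2]),np.array([p[0],p[1],83]),"wrist").astype(np.uint8),0,2); cv2.drawContours(im,cc,-1,(0,255,255),1)
cv2.imwrite("pics/ov2.png",cv2.resize(im[60:280,210:460],(750,600)))
E
```

```text
['wrist'] [ 5.32919e+02  4.83510e+01 -1.39000e-01] 0.511489604894855
['top'] [ 5.32373e+02  4.08360e+01 -1.60000e-01] 0.25492178074266625
['wrist', 'top', 'scene'] [ 5.3152e+02  4.2351e+01 -1.4200e-01] 1.1459226824809492
```

View pics/ov2.png

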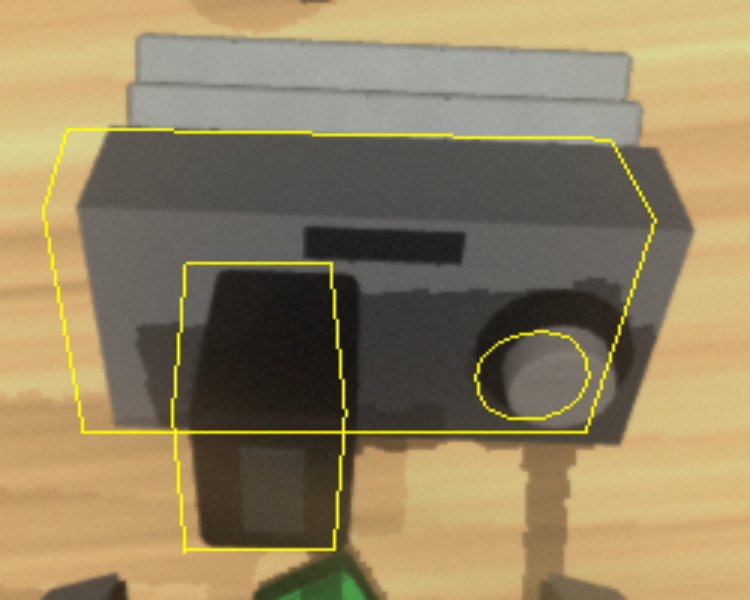

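```bash
python3 - <<'E'
from h import *
import h,pickle
from scipy.optimize import least_squares
c,_=pickle.load(open("w1.pkl","rb"))
h._c["wrist"]=(240/np.tan(np.radians(c["fov_y"])/2),c["cx"],c["cy"],c["xyz"],c["attitude"])
P=np.array([[50,65,0],[50,-125,0],[-50,65,0],[-50,-125,0],[0,-90,28],[-31,23,80],[-31,-23,80]],float)
uv=np.array([[236,129],[440.7,136.7],[247.7,202.3],[416.7,207.7],[397.7,186],[277,242],[327,242]])
f=lambda p:(proj("wrist",P@headR(p[2]).T+[p[0],p[1],p[3]])-uv).ravel()
o=least_squares(f,[532,42,-.14,83]); print(o.x,f(o.x).reshape(-1,2).round(1))
g=lambda p:f([*p,83]); o=least_squares(g,[532,42,-.14]); print(o.x,g(o.x).reshape(-1,2).round(1))
print(r.get_obs()["eef_pos"],r.get_calibration("wrist"))
E
```

```text
[ 5.43627280e+02  3.69721348e+01 -1.62764757e-01  7.27101729e+01] [[ 2.1 -6.7]
 [-4.  -6.4]
 [-0.9  2.8]
 [-6.2  0.7]
 [-1.9  2.3]
 [ 5.4  3.8]
 [ 3.9  4.2]]
[ 5.44769086e+02  3.70634756e+01 -1.67052556e-01] [[-0.7 -9.1]
 [-0.6 -7.7]
 [-3.3  3.1]
 [-4.4  1.5]
 [ 0.   2.6]
 [ 3.8  5.5]
 [ 3.8  6.2]]
[486.76755278  20.8510438  262.57424414] {'fov_y': 69.09696269013251, 'cx': 320.66945906618065, 'cy': 239.32426152113808, 'xyz': array([560.54778962,  12.84054751, 442.53858785]), 'attitude': array([ 2.88385180e+00, -1.06050102e-03, -1.68325871e+00])}
```

```bash
cat > fh.py <<'E'
from h import *
import h,sys
b=[p-[0,0,40] for p in BODY]; pl=[cyl((0,-90),18,22,28)]; hd=[box(-50,50,-125,65,-60,0)]
W=r.get_image("wrist"); print(cal("wrist")[3])
L=[d["region"] for d in r.trace("wrist","charged_pack")]; L=[q for q in L if np.argwhere(q).mean(0)[0]<250]
mb=L[0]; mp=r.trace("wrist","plunger_top")[0]["region"]; mh=r.trace("wrist","charger_head")[0]["region"]
for n,q in(("b",mb),("p",mp),("h",mh)): v=np.argwhere(q); print(n,v.min(0),v.max(0),v.mean(0).round(1))
def cost(p):
    H=[hull(q,headR(p[2]),np.array([p[0],p[1],83]),"wrist") for q in(b,pl,b+pl+hd)]
    return sum(w*(1-(a&m).sum()/(a|m).sum()) for a,m,w in zip(H,(mb,mp,mb|mp|mh),(1,.5,1)))
for x0 in([532,37,-.13],[540,42,-.16]):
    o=minimize(cost,x0,method='Nelder-Mead',options=dict(initial_simplex=[x0]+[np.add(x0,d) for d in([6,0,0],[0,6,0],[0,0,.08])])); print(o.x,o.fun)
im=W.copy(); p=o.x
for q in(b,pl,hd):
    cc,_=cv2.findContours(hull(q,headR(p[2]),np.array([p[0],p[1],83]),"wrist").astype(np.uint8),0,2); cv2.drawContours(im,cc,-1,(0,255,255),1)
cv2.imwrite("pics/ov3.png",cv2.resize(im[60:280,210:460],(750,600)))
E
python3 fh.py
```

```text
[560.62323839  12.97686984 442.5583437 ]
b [156 264] [259 321] [207.5 294. ]
p [176 370] [213 407] [194.5 388.4]
h [104 227] [219 433] [155.6 334.1]
[ 5.31240607e+02  4.18403351e+01 -1.15788436e-01] 0.27473758521311437
[ 5.31446809e+02  4.16136294e+01 -1.26436245e-01] 0.275451648589912
```

View pics/ov3.png

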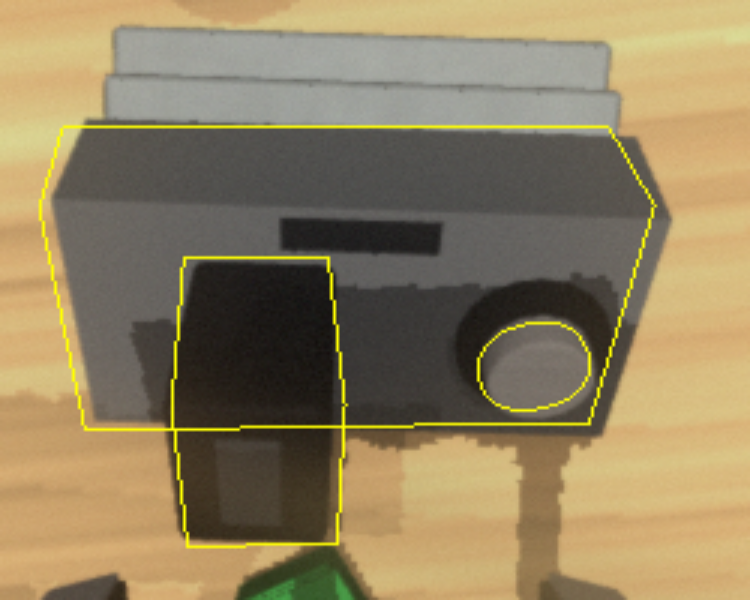

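Emit:
{"op": "apply_moves", "data": {
  "plan": "0.066 0.079 -0.05 -0.007 0.8;0.066 0.079 -0.05 -0.007 0.8;0 0 -0.12 0 0.8;0 0 -0.12 0 0.8;0 0 -0.12 0 0.8;0 0 -0.12 0 0.8;0 0 -0.12 0 0.8;0 0 -0.12 0 0.8;0 0 -0.12 0 0.8;0 0 -0.11 0 0.8"
}}

```text
time_s: 5.45
eef_pos: [506.8, 45.4, 104.0]
tcp_rot: [3.141, 0.0, -0.155]
contact_force: [0.1, 0.1, 0.1]
grip_width: 75.3
gripper_force: 0.0
```

Emit:
{"op": "apply_moves", "data": {
  "plan": "0 0 0 0 0.8;0 0 0 0 0.3;0 0 0 0 0.3;0 0 0 0 0.3;0 0 0 0 0.3;0 0 0 0 0.3;0 0 0 0 0.3;0 0 0 0 0.3;0 0 0 0 0.3;0 0 0 0 0.3",
  "newtons": 30
}}

```text
time_s: 6.28
eef_pos: [507.4, 43.6, 106.2]
tcp_rot: [3.138, -0.002, -0.154]
contact_force: [-0.4, -6.1, 3.6]
grip_width: 46.0
gripper_force: 30.0
```

Emit:
{"op": "apply_moves", "data": {
  "plan": "-0.01 -0.01 0.016 0 0.3;-0.02 0.002 0.033 0 0.3;-0.026 0.004 0.043 0 0.3;-0.026 0.004 0.043 0 0.3;-0.026 0.004 0.043 0 0.3;-0.026 0.004 0.043 0 0.3;-0.026 0.004 0.043 0 0.3;-0.026 0.004 0.043 0 0.3;-0.026 0.004 0.043 0 0.3;-0.026 0.004 0.043 0 0.3",
  "newtons": 50
}}

```text
time_s: 7.12
eef_pos: [469.8, 49.6, 164.3]
tcp_rot: [-3.141, 0.002, -0.155]
contact_force: [-0.1, -0.2, -4.2]
grip_width: 45.5
gripper_force: 50.0
```

Emit:
{"op": "apply_moves", "data": {
  "plan": "-0.027 0.094 0.03 0.01 0.3;-0.027 0.094 0 0.01 0.3;-0.027 0.094 0 0.01 0.3;-0.027 0.094 -0.02 0.01 0.3;-0.027 0.094 -0.08 0.01 0.3;-0.027 0.094 -0.08 0.01 0.3;-0.027 0.094 -0.08 0.01 0.3;-0.027 0.094 -0.08 0.01 0.3;-0.027 0.094 -0.08 0.01 0.3;-0.027 0.094 -0.08 0.011 0.3",
  "newtons": 40
}}

```text
time_s: 7.95
eef_pos: [429.8, 190.8, 93.2]
tcp_rot: [-3.141, 0.001, 0.164]
contact_force: [-0.2, -0.4, -3.9]
grip_width: 45.9
gripper_force: 40.0
```

Emit:
{"op": "apply_moves", "data": {
  "plan": "0 0 -0.04 0 0.3;0 0 -0.03 0 0.3;0 0 -0.02 0 0.3;0 0 -0.02 0 0.3;0 0 -0.02 0 0.3;0 0 -0.02 0 0.3;0 0 -0.015 0 0.3;0 0 0 0 0.3;0 0 0 0 0.3;0 0 0 0 0.3"
}}

```text
time_s: 8.78
eef_pos: [431.1, 189.8, 69.1]
tcp_rot: [3.141, -0.001, 0.162]
contact_force: [-0.1, -1.6, 0.0]
grip_width: 45.7
gripper_force: 40.0
```

Emit:
{"op": "apply_moves", "data": {
  "plan": "0 0 0 0 0.3;0.033 0.0054 0.003 0 0.3;0.033 0.0054 0.004 0 0.3;0.033 0.0054 0.004 0 0.3;0.033 0.0054 0.004 0 0.3;0.033 0.0054 0.002 0 0.3;0.033 0.0054 0 0 0.3;0.033 0.0054 -0.003 0 0.3;0.033 0.0054 -0.004 0 0.3;0.033 0.0054 -0.005 0 0.3",
  "newtons": 8
}}

```text
time_s: 9.62
eef_pos: [476.1, 197.5, 69.3]
tcp_rot: [3.142, -0.0, 0.162]
contact_force: [-0.1, -1.7, -1.1]
grip_width: 46.1
gripper_force: 8.0
```

```bash
python3 - <<'E'
from h import *
print({k:np.round(v,2) for k,v in r.get_obs().items() if k in("eef_pos","contact_force","moment","grip_width")})
a=r.get_image("scene"); b=r.get_image("wrist"); print([d["rect"] for d in r.find_in("scene","charged_pack")])
cv2.imwrite("pics/up.png",np.hstack([cv2.resize(a[120:300,270:470],(400,360)),cv2.resize(b,(400,360))]))
E
```

```text
{'eef_pos': array([476.06, 197.54,  69.33]), 'contact_force': array([-0.15, -1.66, -1.14]), 'moment': array([-0.48,  0.31,  0.06]), 'grip_width': np.float64(46.1)}
[[358.3, 182.0, 392.5, 237.8], [259.0, 191.9, 311.9, 238.4]]
```

View pics/up.png

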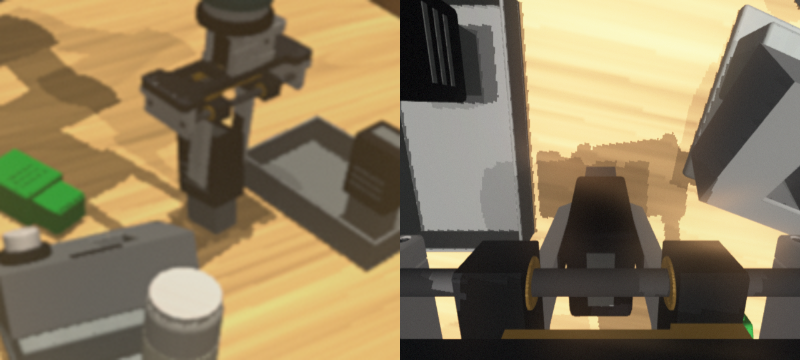

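Emit:
{"op": "apply_moves", "data": {
  "plan": "0.02 0.003 -0.005 0 0.3;0.01 0.002 -0.01 0 0.3;0 0 -0.01 0 0.3;0 0 0 0 0.3;0 0 0 0 0.3;0 0 0 0 0.3;0 0 0 0 0.3;0 0 0 0 0.3;0 0 0 0 0.3;0 0 0 0 0.3",
  "newtons": 6
}}

```text
time_s: 10.6
eef_pos: [481.9, 198.8, 66.8]
tcp_rot: [-3.141, -0.005, 0.162]
contact_force: [2.8, 0.4, 5.4]
grip_width: 45.6
gripper_force: 6.0
```

```bash
python3 - <<'E'
from h import *
print({k:np.round(v,2) for k,v in r.get_obs().items() if k in("eef_pos","contact_force","moment","grip_width")})
a=r.get_image("scene")
c=[d["region"] for d in r.trace("scene","charged_pack") if 330<d["rect"][0]<400]
if c:
    m=c[0]
    for row in range(170,245,6):
        v=np.flatnonzero(m[row]); print(row,(v.min(),v.max()) if len(v) else None)
p=np.array(r.get_obs()["eef_pos"]); yaw=.162
for d in(0,.1): 
    print(proj("scene",np.array([[x,y,z] for z in(0,40,120) for x in(-31,31) for y in(-23,23)])@R.from_euler('zy',[yaw,-d]).as_matrix().T+[p[0],p[1],0]).round(0).tolist())
E
```

```text
{'eef_pos': array([481.9 , 198.84,  66.81]), 'contact_force': array([2.83, 0.4 , 5.35]), 'moment': array([ 0.1 , -0.62, -0.01]), 'grip_width': np.float64(45.55)}
170 None
176 None
182 (np.int64(383), np.int64(383))
188 (np.int64(377), np.int64(394))
194 (np.int64(360), np.int64(394))
200 (np.int64(360), np.int64(393))
206 (np.int64(360), np.int64(394))
212 (np.int64(360), np.int64(393))
218 (np.int64(363), np.int64(392))
224 (np.int64(363), np.int64(388))
230 (np.int64(366), np.int64(388))
236 (np.int64(375), np.int64(382))
242 None
[[360.0, 230.0], [375.0, 223.0], [378.0, 244.0], [393.0, 236.0], [361.0, 217.0], [376.0, 209.0], [380.0, 231.0], [395.0, 223.0], [364.0, 187.0], [379.0, 180.0], [384.0, 200.0], [400.0, 193.0]]
[[360.0, 231.0], [375.0, 224.0], [378.0, 243.0], [393.0, 235.0], [360.0, 217.0], [375.0, 210.0], [379.0, 228.0], [394.0, 221.0], [361.0, 185.0], [376.0, 179.0], [380.0, 196.0], [396.0, 189.0]]
```

Emit:
{"op": "apply_moves", "data": {
  "plan": "0 0 0 0 0.62;0 0 0 0 0.62;0 0 0 0 0.62;0 0 0.02 0 0.62;0 0 0.01 0 0.62;0 0 0 0 0.3;0 0 0 0 0.3;0 0 0 0 0.3;0 0 0 0 0.3;0 0 0 0 0.3",
  "newtons": 30
}}

```text
time_s: 11.53
eef_pos: [479.8, 198.2, 70.2]
tcp_rot: [3.142, -0.0, 0.162]
contact_force: [-0.4, -0.6, 0.4]
grip_width: 45.6
gripper_force: 30.0
```

Emit:
{"op": "apply_moves", "data": {
  "plan": "0 0 0.1 0 0.3;0 0 0.15 0 0.3;0 0 0.15 0 0.3;-0.019 0.14 0.07 0 0.3;-0.019 0.144 0 0 0.3;-0.019 0.144 0 0 0.3;-0.019 0.144 0 0 0.3;-0.019 0.144 0 0 0.3;-0.019 0.144 0 0 0.3;-0.019 0.144 0 0 0.3"
}}

```text
time_s: 12.37
eef_pos: [458.6, 349.2, 139.4]
tcp_rot: [3.14, 0.003, 0.162]
contact_force: [0.5, -0.2, -4.8]
grip_width: 45.8
gripper_force: 30.0
```

```bash
python3 - <<'E'
from h import *
r.get_image("top"); r.get_image("top")
print(r.get_obs()["eef_pos"])
c=cal("wrist"); w=r.get_image("wrist")
for x,y in((-105,-70),(-105,70),(105,-70),(105,70)):
    p=flatR(.165)@[x,y,40]+[508.8,358,0]; q=proj("wrist",p)[0]; print(q); cv2.circle(w,tuple(int(v) for v in q),4,(0,0,255),-1)
for x,y in((-31,-23),(-31,23),(31,-23),(31,23)):
    p=flatR(.165)@[x,y,4.5]+[459.5,349.8,0]; q=proj("wrist",p)[0]; cv2.circle(w,tuple(int(v) for v in q),4,(0,255,0),-1)
cv2.imwrite("pics/tr.png",w)
E
```

```text
[458.62390983 351.51815468 139.42411645]
[403.44942162 300.32802731]
[242.41544798 300.24644315]
[421.47307856  29.49718574]
[225.5520031   29.46631235]
```

View pics/tr.png

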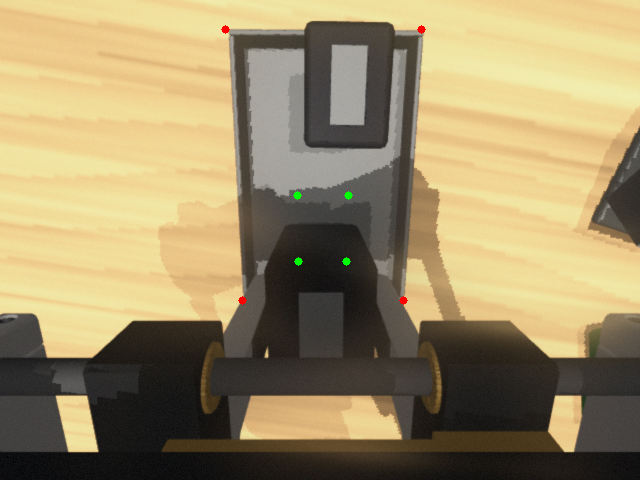

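Emit:
{"op": "apply_moves", "data": {
  "plan": "0 0 -0.06 0 0.3;0 0 -0.09 0 0.3;0 0 -0.09 0 0.3;0 0 -0.07 0 0.3;0 0 -0.05 0 0.3;0 0 -0.03 0 0.3;0 0 -0.02 0 0.3;0 0 -0.015 0 0.3;0 0 -0.008 0 0.3;0 0 0 0 0.3"
}}

```text
time_s: 13.35
eef_pos: [460.1, 348.8, 75.9]
tcp_rot: [-3.142, -0.0, 0.162]
contact_force: [0.0, -0.5, -5.1]
grip_width: 46.1
gripper_force: 30.0
```

Emit:
{"op": "apply_moves", "data": {
  "plan": "0 0 -0.01 0 0.3;0 0 -0.005 0 0.3;0 0 0 0 0.3;0 0 0 0 0.65;0 0 0 0 0.65;0 0 0 0 0.65;0 0 0.05 0 0.65;0 0 0.12 0 0.65;0 0 0.18 0 0.65;0 0 0.2 0 0.65"
}}

```text
time_s: 14.18
eef_pos: [459.1, 348.3, 156.4]
tcp_rot: [3.141, 0.002, 0.162]
contact_force: [0.4, 0.4, 0.6]
grip_width: 61.6
gripper_force: 0.0
```

Emit:
{"op": "apply_moves", "data": {
  "plan": "0 -0.1 0.15 0 0.8;0 -0.24 0.1 0 0.8;0 -0.25 0.05 0 0.8;0 -0.25 0 0 0.8;0 -0.25 0 0 0.8;0 -0.25 0 0 0.8;0 -0.25 0 0 0.8;0 -0.25 0 0 0.8;0 -0.25 0 0 0.8;0 -0.25 0 0 0.8"
}}

```text
time_s: 15.02
eef_pos: [459.7, -4.0, 202.0]
tcp_rot: [3.141, -0.002, 0.162]
contact_force: [0.6, 0.6, -0.2]
grip_width: 75.2
gripper_force: 0.0
```

Emit:
{"op": "apply_moves", "data": {
  "plan": "0.015 -0.25 0 0 0.8;0.015 -0.25 0 0 0.8;0.015 -0.25 0 0 0.8;0.015 -0.25 0 0 0.8;0.015 -0.25 0 0 0.8;0.015 -0.25 0 0 0.8;0.015 -0.25 0 0 0.8;0.015 -0.25 0 0 0.8;0.015 -0.25 0 0 0.8;0.015 -0.17 0 0 0.8"
}}

```text
time_s: 15.85
eef_pos: [482.2, -369.1, 201.6]
tcp_rot: [3.139, -0.0, 0.16]
contact_force: [0.4, 0.2, 0.3]
grip_width: 75.4
gripper_force: 0.0
```

```bash
python3 - <<'E'
from h import *
import time
for n in("top","scene","top"): I=r.get_image(n)
m=mask("top","tray_pack",(300,150)); 
for t in("charged_pack","tray_pack"):
    for d in r.trace("top",t): print("top",t,d["rect"],round(d["conf"],2))
print(r.get_obs()["eef_pos"],r.get_obs()["tcp_rot"])
print(proj("top",np.array([[x,y,z] for z in(4.5,124.5) for x in(-31,31) for y in(-23,23)])@flatR(.165).T+[459.5,349.5,0]).round(0).tolist())
cal("wrist"); W=r.get_image("wrist"); L=r.trace("wrist","flat_pack"); 
best=None
for d in L:
    v=np.argwhere(d["region"]).mean(0); print("w",d["rect"],d["conf"])
    x,f=fit(PACK,[("wrist",d["region"])],[536,-368.5,.15],0,flatR); print(x,f)
    if best is None or f<best[1]: best=(x,f)
for x,y in((-31,-23),(-31,23),(31,23),(31,-23)):
    for z in(40,120):
        q=proj("wrist",flatR(best[0][2])@[x,y,z]+[best[0][0],best[0][1],0])[0]; cv2.circle(W,tuple(int(v) for v in q),2,(0,255,255),-1)
cv2.imwrite("pics/fl.png",np.hstack([cv2.resize(W[0:300,120:520],(533,400)),cv2.resize(I[200:330,110:210],(267,347),).copy() if 0 else cv2.copyMakeBorder(cv2.resize(I[200:330,110:210],(260,338)),0,62,0,7,0)]))
E
```

```text
top charged_pack [292.8, 309.8, 335.1, 373.0] 0.9
top charged_pack [133.7, 274.9, 171.3, 307.8] 0.89
top charged_pack [274.4, 201.4, 373.7, 283.6] 0.38
top tray_pack [128.6, 220.6, 170.1, 257.6] 0.69
top tray_pack [490.4, 202.2, 522.3, 227.6] 0.51
top tray_pack [300.2, 152.4, 338.3, 196.0] 0.39
[ 482.21480243 -363.9777603   201.30472752] [-3.14088593e+00 -8.47988103e-05  1.62957059e-01]
[[176.0, 304.0], [155.0, 307.0], [172.0, 275.0], [151.0, 279.0], [159.0, 305.0], [135.0, 309.0], [154.0, 273.0], [131.0, 277.0]]
w [309.7, 135.1, 374.2, 218.1] 0.97
[ 5.37276366e+02 -3.69784613e+02  1.55261758e-01] 0.043122676579925634
```

View pics/fl.png

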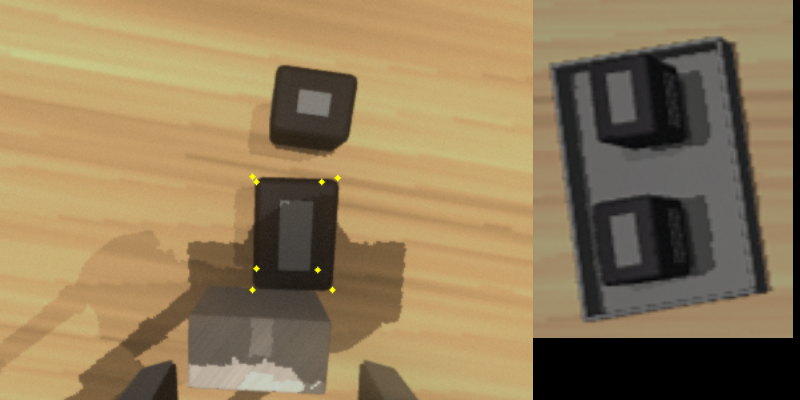

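Emit:
{"op": "apply_moves", "data": {
  "plan": "0.183 -0.019 0 -0.001 0.8;0.183 -0.019 0 -0.001 0.8;0 0 -0.06 0 0.8;0 0 -0.12 0 0.8;0 0 -0.15 0 0.8;0 0 -0.15 0 0.8;0 0 -0.15 0 0.8;0 0 -0.13 0 0.8;0 0 -0.1 0 0.8;0 0 -0.06 0 0.8"
}}

```text
time_s: 17.08
eef_pos: [535.8, -368.8, 61.0]
tcp_rot: [-3.139, 0.003, 0.157]
contact_force: [-0.8, -0.2, -0.7]
grip_width: 75.0
gripper_force: 0.0
```

Emit:
{"op": "apply_moves", "data": {
  "plan": "0 0 0 0 0.3;0 0 0 0 0.3;0 0 0 0 0.3;0 0 0 0 0.3;0 0 0 0 0.3;0 0 0 0 0.3;0 0 0 0 0.3;0 0 0.02 0 0.3;0 0 0.06 0 0.3;0 0 0.12 0 0.3",
  "newtons": 30
}}

```text
time_s: 17.92
eef_pos: [535.0, -369.4, 90.3]
tcp_rot: [-3.136, 0.005, 0.156]
contact_force: [-1.8, 0.0, -5.1]
grip_width: 46.0
gripper_force: 29.9
```

Emit:
{"op": "apply_moves", "data": {
  "plan": "0 0 0.2 0 0.3;0 0 0.22 0 0.3;0 0 0.22 0 0.3;-0.08 0.16 0.02 -0.014 0.3;-0.08 0.16 0 -0.014 0.3;-0.08 0.16 0 -0.014 0.3;-0.08 0.16 -0.05 -0.014 0.3;-0.08 0.16 -0.1 -0.014 0.3;-0.08 0.16 -0.15 -0.014 0.3;-0.08 0.16 -0.15 -0.014 0.3"
}}

```text
time_s: 18.75
eef_pos: [452.5, -202.1, 124.3]
tcp_rot: [3.141, -0.001, -0.154]
contact_force: [-0.1, -0.3, -5.0]
grip_width: 45.9
gripper_force: 29.9
```

Emit:
{"op": "apply_moves", "data": {
  "plan": "0 0 -0.15 0 0.3;0 0 -0.1 0 0.3;0 0 -0.07 0 0.3;0 0 -0.04 0 0.3;0 0 -0.02 0 0.3;0 0 -0.01 0 0.3;0 0 0 0 0.3;0 0 0 0 0.3;0 0 0 0 0.3;0 0 0 0 0.3"
}}

```text
time_s: 19.58
eef_pos: [453.6, -203.2, 66.5]
tcp_rot: [3.141, -0.001, -0.152]
contact_force: [0.4, -0.2, -5.0]
grip_width: 45.6
gripper_force: 29.9
```

Emit:
{"op": "apply_moves", "data": {
  "plan": "0 0 -0.01 0 0.3;0 0 -0.01 0 0.3;0 0 -0.01 0 0.3;0 0 -0.005 0 0.3;0 0 -0.005 0 0.3;0 0 0 0 0.3;0 0 0 0 0.3;0 0 0 0 0.3;0 0 0 0 0.3;0 0 0 0 0.3"
}}

```text
time_s: 20.42
eef_pos: [453.8, -203.2, 64.2]
tcp_rot: [3.141, -0.002, -0.152]
contact_force: [-5.2, 4.0, 25.7]
grip_width: 45.8
gripper_force: 29.9
```

Emit:
{"op": "apply_moves", "data": {
  "plan": "0 0 0.018 0 0.3;-0.039 0.006 0.009 0 0.3;-0.039 0.006 0.007 0 0.3;-0.039 0.006 0.005 0 0.3;-0.039 0.006 0.002 0 0.3;-0.039 0.006 -0.002 0 0.3;-0.039 0.006 -0.005 0 0.3;-0.039 0.006 -0.007 0 0.3;-0.039 0.006 -0.008 0 0.3;0 0 0 0 0.3",
  "newtons": 12
}}

```text
time_s: 21.25
eef_pos: [408.5, -196.0, 64.4]
tcp_rot: [3.142, -0.006, -0.154]
contact_force: [4.0, 2.3, 4.8]
grip_width: 46.1
gripper_force: 12.0
```

Emit:
{"op": "apply_moves", "data": {
  "plan": "0 0 0 0 0.3;0 0 0 0 0.3;0 0 0 0 0.3;0 0 0.02 0 0.3;0 0 0.05 0 0.3;0 0 0.1 0 0.3;0 0 0.12 0 0.3;0 0 0.12 0 0.3;0 0 0.1 0 0.3;0 0 0 0 0.3",
  "newtons": 50
}}

```text
time_s: 22.08
eef_pos: [407.5, -197.0, 141.8]
tcp_rot: [3.139, -0.004, -0.152]
contact_force: [1.0, -0.2, -4.5]
grip_width: 45.9
gripper_force: 50.0
```

```bash
cat > tilt.py <<'E'
from h import *
r.get_image("top");r.get_image("top"); r.get_image("wrist")
o=r.get_obs(); T=np.array(o["eef_pos"]); yaw=o["tcp_rot"][2]; print(T,o["tcp_rot"],o["contact_force"],o["moment"])
G=T+[0,0,19]
cs={}
for n in("top","scene","wrist"):
    r.get_image(n) if n!="wrist" else None
    if n=="wrist": cal("wrist"); W=r.get_image("wrist"); cv2.imwrite("pics/tl.png",W)
    q=proj(n,G)[0]
    L=sum([r.trace(n,t) for t in("flat_pack","charged_pack","tray_pack")],[])
    L=[d for d in L if np.hypot(*(np.argwhere(d["region"]).mean(0)-q[::-1]))<(60 if n!="wrist" else 140)]
    print(n,q.round(),[(np.round(d["rect"]).tolist(),round(d["conf"],2)) for d in L])
    if L: cs[n]=max(L,key=lambda d:d["conf"])["region"]
def cost(p,v):
    # th, h (grasp height), s (offset along pack x)
    Rm=R.from_euler('zy',[yaw,-p[0]]).as_matrix(); t=G-Rm@np.array([p[2],p[3],p[1]])
    return sum(1-((H:=hull(PACK,Rm,t,n))&m).sum()/(H|m).sum() for n,m in v)
for v in [[(n,m)] for n,m in cs.items()]+[list(cs.items())]:
    best=min((minimize(cost,x0,args=(v,),method='Nelder-Mead',options=dict(initial_simplex=[x0]+[np.add(x0,d) for d in([.1,0,0,0],[0,5,0,0],[0,0,5,0],[0,0,0,5])],maxiter=400)) for x0 in([.4,83,0,0],[.55,83,0,0],[.2,83,0,0])),key=lambda o:o.fun)
    print([n for n,_ in v],best.x.round(2),round(best.fun,3))
E
python3 tilt.py
```

```text
[ 405.38806379 -195.29585425  138.49047043] [-3.14110256e+00  2.04657783e-03 -1.51830237e-01] [-0.26906157  0.21332983 -4.57378508] [0.03472334 0.06615724 0.00195237]
top [434. 318.] []
scene [184. 208.] []
wrist [321. 302.] [([261.0, 219.0, 381.0, 405.0], 0.87)]
['wrist'] [ 5.000e-02  8.848e+01  2.020e+00 -1.500e-01] 0.216
['wrist'] [ 5.000e-02  8.848e+01  2.020e+00 -1.500e-01] 0.216
```

```bash
python3 - <<'E'
from h import *
W=r.get_image("wrist"); S=r.get_image("scene"); T=r.get_image("top")
a=cv2.resize(S[100:270,120:300],(400,378)); b=cv2.resize(W[180:420,200:440],(400,400))
t=cv2.resize(T[250:390,360:500],(200,200))
I=np.zeros((600,800,3),np.uint8); I[:378,:400]=a; I[:400,400:]=b; I[400:,:200]=t
d=cv2.resize(S[150:240,160:250],(200,200),interpolation=cv2.INTER_CUBIC); I[400:,200:400]=d
cv2.imwrite("pics/z.png",I)
E
```

```text
(no output)
```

View pics/z.png

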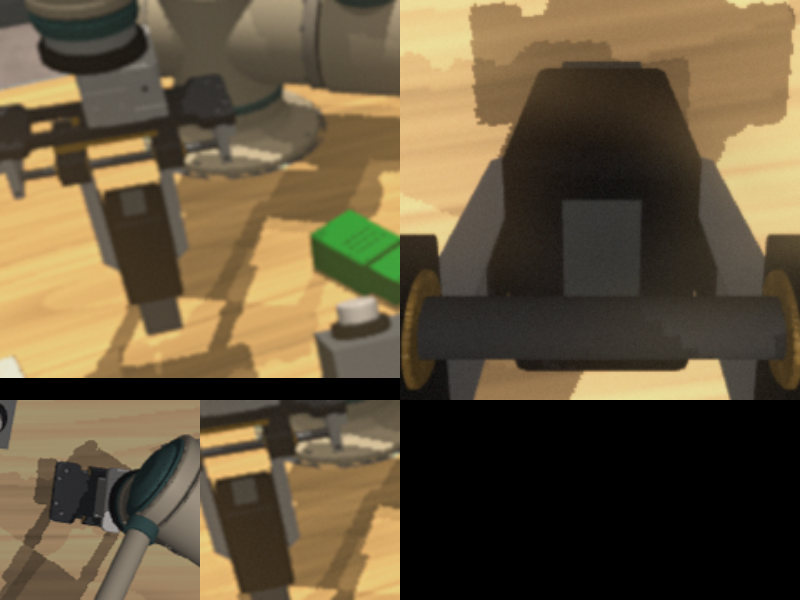

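```bash
cat > t2.py <<'E'
from h import *
from scipy.optimize import least_squares
o=r.get_obs(); T=np.array(o["eef_pos"]); yaw=o["tcp_rot"][2]; G=T+[0,0,19]; print(T,o["tcp_rot"])
# corners: near top edge (-31,±23,120), kink (31,±23,120), far shoulder (31,±23,40), foot tip row
P=np.array([[-31,23,120],[-31,-23,120],[31,23,120],[31,-23,120],[31,23,40],[31,-23,40]],float)
uv=np.array([[269,402],[373,402],[252,342],[390,342],[284,221],[359,221]],float)
w=np.array([1,1,1,.5,1,.5,1,.5,1,1,1,1]).reshape(-1,2)
def f(p):
    Rm=R.from_euler('zy',[yaw,-p[0]]).as_matrix(); t=G-Rm@np.array([p[2],p[3],p[1]])
    return ((proj("wrist",P@Rm.T+t)-uv)*w).ravel()
for x0 in([.5,83,0,0],[.1,83,0,0]):
    s=least_squares(f,x0); print(s.x.round(3),s.cost,f(s.x).reshape(-1,2).round(1).tolist())
for th in(0,.3,.55): print(th,(f([th,83.5,0,0]).reshape(-1,2)/w+uv).round(0).tolist())
E
python3 t2.py
```

```text
[ 406.47957902 -195.74542747  139.37070072] [ 3.14148067e+00 -6.14980842e-05 -1.51874015e-01]
[ 0.419 85.866 11.88  -0.793] 305.85636553797576 [[7.3, 10.7], [-5.0, 2.8], [13.8, -2.6], [-6.6, -5.2], [-9.6, -3.1], [-3.9, -5.1]]
[ 0.419 85.866 11.88  -0.793] 305.85636552470555 [[7.3, 10.7], [-5.0, 2.8], [13.8, -2.6], [-6.6, -5.2], [-9.6, -3.1], [-3.9, -5.1]]
0 [[267.0, 405.0], [376.0, 405.0], [260.0, 266.0], [382.0, 266.0], [282.0, 222.0], [359.0, 222.0]]
0.3 [[274.0, 408.0], [374.0, 404.0], [263.0, 305.0], [389.0, 302.0], [277.0, 207.0], [359.0, 206.0]]
0.55 [[278.0, 402.0], [372.0, 395.0], [267.0, 340.0], [393.0, 332.0], [271.0, 199.0], [359.0, 196.0]]
```

Emit:
{"op": "apply_moves", "data": {
  "plan": "0.06 0.1 0.14 0 0.3;0.1 0.18 0.14 0 0.3;0.11 0.19 0.1 0 0.3;0.11 0.19 0.04 0 0.3;0.11 0.19 0 0 0.3;0.11 0.19 0 0 0.3;0.11 0.19 0 0 0.3;0.11 0.19 0 0 0.3;0.11 0.19 0 0 0.3;0.1 0.2 0 0 0.3",
  "newtons": 40
}}

```text
time_s: 23.82
eef_pos: [561.7, 77.1, 202.2]
tcp_rot: [3.141, -0.0, -0.152]
contact_force: [0.8, 0.1, -4.6]
grip_width: 45.9
gripper_force: 40.0
```

Emit:
{"op": "apply_moves", "data": {
  "plan": "0.08 -0.01 0 0 0.3;0.1 -0.01 0 0 0.3;0.1 -0.01 0 0 0.3;0.08 -0.01 0 0 0.3;0.04 0 -0.05 0 0.3;0 0 -0.08 0 0.3;0 0 -0.08 0 0.3;0 0 -0.08 0 0.3;0 0 -0.04 0 0.3;0 0 0 0 0.3"
}}

```text
time_s: 24.65
eef_pos: [619.1, 69.7, 150.5]
tcp_rot: [3.141, 0.005, -0.152]
contact_force: [-0.1, -0.0, -4.6]
grip_width: 46.0
gripper_force: 40.0
```

```bash
python3 - <<'E'
from h import *
for i in range(2): r.get_image("top")
o=r.get_obs(); print(o["time_s"],o["eef_pos"],o["tcp_rot"],o["contact_force"])
E
```

```text
24.75 [620.80909021  69.72591183 152.74130028] [ 3.14143523e+00  4.14715647e-04 -1.51956974e-01] [ 0.35304896  0.23604251 -4.2136448 ]
```

Emit:
{"op": "apply_moves", "data": {
  "plan": "-0.038 0.0046 0 0 0.3;-0.038 0.0046 0 0 0.3;-0.038 0.0046 0 0 0.3;-0.038 0.0046 0 0 0.3;-0.038 0.0046 0 0 0.3;-0.038 0.0046 0.002 0 0.3;-0.038 0.0046 0.002 0 0.3;-0.038 0.0046 0.002 0 0.3;-0.038 0.0046 0.002 0 0.3;0 0 0.002 0 0.3",
  "newtons": 14
}}

```text
time_s: 25.58
eef_pos: [567.4, 76.3, 153.8]
tcp_rot: [3.141, 0.003, -0.151]
contact_force: [0.9, 0.2, -3.5]
grip_width: 45.8
gripper_force: 14.0
```

```bash
cat > t3.py <<'E'
from h import *
def run():
    for i in range(2): r.get_image("wrist")
    o=r.get_obs(); T=np.array(o["eef_pos"]); yaw=o["tcp_rot"][2]; print(o["time_s"],T.round(1),np.round(o["tcp_rot"],3),np.round(o["contact_force"],1),np.round(o["moment"],2))
    G=T+[0,0,19]; cal("wrist"); W=r.get_image("wrist")
    L=[d for t in("flat_pack","charged_pack") for d in r.trace("wrist",t) if 280<np.argwhere(d["region"]).mean(0)[1]<360 and np.argwhere(d["region"]).mean(0)[0]>220]
    if not L: print("none"); return
    d=max(L,key=lambda d:d["region"].sum()); m=d["region"]; print(d["rect"],d["conf"],m.sum())
    v=np.flatnonzero(m.any(1)); 
    for row in range(v[0],v[-1],15): c=np.flatnonzero(m[row]); print(row,(c[0],c[-1]) if len(c) else None,end=' ')
    print()
    from scipy.ndimage import binary_closing
    res=[]
    band=np.ones((480,640),bool); band[352:402]=False  # gripper bar
    for th in np.arange(0,.85,.1):
        def cost(p):
            Rm=R.from_euler('zy',[yaw,-th]).as_matrix(); t=G-Rm@np.array([p[1],0,p[0]]); H=hull(PACK,Rm,t,"wrist")&band; M=m&band
            return 1-(H&M).sum()/(H|M).sum()
        q=minimize(cost,[83,0],method='Nelder-Mead',options=dict(initial_simplex=[[83,0],[88,0],[83,5]],maxiter=80)); res.append((round(th,2),q.x.round(1).tolist(),round(q.fun,3)))
    print(*res,sep='\n')
run()
E
python3 t3.py
```

```text
25.6833 [567.6  75.8 153.5] [ 3.14   0.004 -0.152] [ 0.9  0.4 -3.3] [ 0.18 -0.16 -0.01]
[256.9, 161.5, 385.6, 359.3] 0.64 20595
161 (np.int64(296), np.int64(345)) 176 (np.int64(293), np.int64(348)) 191 (np.int64(276), np.int64(364)) 206 (np.int64(273), np.int64(367)) 221 (np.int64(270), np.int64(370)) 236 (np.int64(268), np.int64(374)) 251 (np.int64(264), np.int64(377)) 266 (np.int64(261), np.int64(379)) 281 (np.int64(258), np.int64(382)) 296 (np.int64(258), np.int64(383)) 311 (np.int64(261), np.int64(380)) 326 (np.int64(263), np.int64(378)) 341 (np.int64(266), np.int64(375)) 356 (np.int64(268), np.int64(373)) 
(np.float64(0.0), [86.1, -23.8], np.float64(0.133))
(np.float64(0.1), [89.0, -19.9], np.float64(0.116))
(np.float64(0.2), [91.7, -15.5], np.float64(0.092))
(np.float64(0.3), [93.7, -11.8], np.float64(0.07))
(np.float64(0.4), [95.3, -7.0], np.float64(0.067))
(np.float64(0.5), [90.9, -4.6], np.float64(0.095))
(np.float64(0.6), [82.7, -3.6], np.float64(0.123))
(np.float64(0.7), [80.5, -3.7], np.float64(0.144))
(np.float64(0.8), [78.2, -2.7], np.float64(0.159))
```

```bash
cat > t4.py <<'E'
from h import *
from scipy.optimize import least_squares
import sys
kr,kl,kR,sr,sl,sR,fr=map(float,sys.argv[1:8])
o=r.get_obs(); T=np.array(o["eef_pos"]); yaw=o["tcp_rot"][2]; G=T+[0,0,19]
P=np.array([[31,23,120],[31,-23,120],[31,23,40],[31,-23,40],[24,14,0],[24,-14,0]],float)
uv=np.array([[kl,kr],[kR,kr],[sl,sr],[sR,sr],[0,fr],[0,fr]]); w=np.array([[1,1]]*4+[[0,1]]*2)
def f(p,th=None):
    th=p[3] if th is None else th
    Rm=R.from_euler('zy',[yaw,-th]).as_matrix(); t=G-Rm@np.array([p[1],p[2],p[0]])
    return ((proj("wrist",P@Rm.T+t)-uv)*w).ravel()
s=least_squares(f,[83,0,0,.4]); print("free h,s,y,th",s.x.round(3),s.cost.round(1),f(s.x).reshape(-1,2).round(1).tolist())
for th in np.arange(.1,.75,.1):
    s=least_squares(lambda p:np.r_[f(p,th),(p[0]-83.5)*.5,p[1]*.5],[83,0,0]); print(round(th,2),s.x.round(1),s.cost.round(1))
E
python3 t4.py 290 257 384 187 276 365 160
```

```text
free h,s,y,th [88.839 -8.58  -0.985  0.398] 86.6 [[4.0, 2.7], [4.1, -1.8], [-3.9, -2.7], [-8.2, -4.2], [0.0, 3.6], [0.0, 3.0]]
0.1 [ 59.3 -16.3  -1. ] 2223.4
0.2 [ 67.  -17.   -1.3] 919.8
0.3 [ 77.5 -14.4  -1.4] 271.4
0.4 [89.2 -8.2 -1. ] 99.2
0.5 [ 1.003e+02  1.000e+00 -1.000e-01] 232.1
0.6 [109.6  12.5   1. ] 542.1
0.7 [116.3  25.2   2.4] 945.1
```

Emit:
{"op": "apply_moves", "data": {
  "plan": "0 0 0 0 0.3;0 0 0 0 0.3;-0.04 0.006 0.066 0 0.3;-0.04 0.006 0.066 0 0.3;-0.04 0.006 0.066 0 0.3;-0.083 0.013 -0.052 0 0.3;-0.083 0.013 -0.052 0 0.3;-0.083 0.013 -0.052 0 0.3;-0.083 0.013 -0.052 0 0.3;-0.083 0.013 -0.052 0 0.3",
  "newtons": 50
}}

```text
time_s: 26.67
eef_pos: [488.6, 88.6, 146.3]
tcp_rot: [-3.141, -0.002, -0.152]
contact_force: [0.1, 0.0, -4.6]
grip_width: 45.9
gripper_force: 50.0
```

Emit:
{"op": "apply_moves", "data": {
  "plan": "0 0 0 0 0.3;0.007 -0.001 -0.011 0 0.3;0.007 -0.001 -0.011 0 0.3;0.007 -0.001 -0.011 0 0.3;0.007 -0.001 -0.011 0 0.3;0.007 -0.001 -0.011 0 0.3;0 0 0 0 0.3;0 0 0 0 0.3;0 0 0 0 0.3;0 0 0 0 0.3",
  "newtons": 30
}}

```text
time_s: 27.5
eef_pos: [493.6, 88.2, 140.1]
tcp_rot: [-3.141, 0.002, -0.152]
contact_force: [-11.2, 0.6, 16.6]
grip_width: 46.0
gripper_force: 30.0
```

Emit:
{"op": "apply_moves", "data": {
  "plan": "0 0 0 0 0.3;0 0 0 0 0.3;0.007 -0.001 -0.011 0 0.3;0.005 -0.001 -0.008 0 0.3;0 0 0 0 0.3;0 0 0 0 0.3;0 0 0 0 0.3;0 0 0 0 0.3;0 0 0 0 0.3;0 0 0 0 0.3",
  "newtons": 8
}}

```text
time_s: 28.33
eef_pos: [495.6, 87.8, 135.4]
tcp_rot: [-3.141, 0.002, -0.152]
contact_force: [-6.6, 2.2, 5.3]
grip_width: 46.0
gripper_force: 8.0
```

```bash
cat >> h.py <<'E'
PSI=-.155; MOUTH=np.array([531.5,39.3,83.])
def hc(T): return headR(PSI).T@(np.array(T)+[0,0,19]-MOUTH)
E
python3 t3.py; python3 -c "
from h import *
print(hc(r.get_obs()['eef_pos']))"
```

```text
28.4333 [495.6  87.8 135.4] [-3.141e+00  2.000e-03 -1.520e-01] [-7.2  0.7  6.3] [ 0.24  1.08 -0.01]
[256.5, 164.2, 385.5, 359.2] 0.73 20380
163 (np.int64(302), np.int64(308)) 178 (np.int64(292), np.int64(348)) 193 (np.int64(278), np.int64(364)) 208 (np.int64(273), np.int64(367)) 223 (np.int64(272), np.int64(370)) 238 (np.int64(269), np.int64(373)) 253 (np.int64(266), np.int64(375)) 268 (np.int64(263), np.int64(378)) 283 (np.int64(261), np.int64(380)) 298 (np.int64(259), np.int64(382)) 313 (np.int64(256), np.int64(385)) 328 (np.int64(259), np.int64(382)) 343 (np.int64(261), np.int64(380)) 
(np.float64(0.0), [85.6, -19.1], np.float64(0.153))
(np.float64(0.1), [85.7, -15.7], np.float64(0.137))
(np.float64(0.2), [85.9, -11.7], np.float64(0.112))
(np.float64(0.3), [87.2, -8.7], np.float64(0.087))
(np.float64(0.4), [89.5, -7.5], np.float64(0.078))
(np.float64(0.5), [88.5, -1.5], np.float64(0.091))
(np.float64(0.6), [82.6, -1.5], np.float64(0.115))
(np.float64(0.7), [80.9, 0.4], np.float64(0.136))
(np.float64(0.8), [78.5, 0.0], np.float64(0.152))
[-0.86280742 48.96980978 79.65392033]
```

```bash
sed -i "s/'zy'/'ZY'/" h.py t3.py t4.py; python3 - <<'E'
from h import *
import h,pickle
M=pickle.load(open("m.pkl","rb"))
b=[p-[0,0,40] for p in BODY]; pl=[cyl((0,-90),18,22,28)]; hd=[box(-50,50,-125,65,-60,0)]
a=np.array([2.88385180,-1.06050102e-03,-1.68325871]); c=pickle.load(open("w1.pkl","rb"))[0]
h._c["wrist"]=(240/np.tan(np.radians(c["fov_y"])/2),c["cx"],c["cy"],np.array([560.6,12.9,442.55]),a)
from scipy.optimize import least_squares
P=np.array([[50,65,0],[50,-125,0],[-50,65,0],[-50,-125,0],[0,-90,28],[-31,23,80],[-31,-23,80]],float)
uv=np.array([[52,200],[670,218],[92,420],[602,435],[537,373],[184,538],[330,542]])/[3,600/220]+[210,60]
f=lambda p:(proj("wrist",P@headR(p[2]).T+[p[0],p[1],83])-uv).ravel()
o=least_squares(f,[532,42,-.14]); print(o.x,f(o.x).reshape(-1,2).round(1).tolist())
def cost(p,cams):
    s=0
    for n in cams:
        H=[hull(q,headR(p[2]),np.array([p[0],p[1],83]),n) for q in(b,pl,b+pl+hd)]
        for hh,mm,w in zip(H,(M[n,"charged_pack"],M[n,"plunger_top"],M[n,"charged_pack"]|M[n,"plunger_top"]|M[n,"charger_head"]),(1,.5,1 if n!="scene" else 0)):
            s+=w*(1-(hh&mm).sum()/(hh|mm).sum())
    return s
for cams in(["top"],["scene"],["top","scene"]):
    x0=[532,40,-.13]
    o=minimize(cost,x0,args=(cams,),method='Nelder-Mead',options=dict(initial_simplex=[x0]+[np.add(x0,d) for d in([6,0,0],[0,6,0],[0,0,.08])])); print(cams,o.x.round(3),o.fun)
E
python3 t3.py; python3 -c "
from h import *
print(hc(r.get_obs()['eef_pos']))"
```

```text
[ 5.31980982e+02  3.81413271e+01 -1.39800231e-01] [[-0.7, -0.7], [0.3, -1.4], [1.2, -0.1], [0.1, -1.1], [1.3, 2.4], [-1.5, 0.7], [-0.5, 0.5]]
['top'] [ 5.31251e+02  3.90310e+01 -1.28000e-01] 0.19242870496291103
['scene'] [ 5.33539e+02  4.03050e+01 -1.25000e-01] 0.3440909723804461
['top', 'scene'] [ 5.31916e+02  3.95660e+01 -1.34000e-01] 0.5582869079256464
28.6833 [495.6  87.8 135.4] [-3.141e+00  2.000e-03 -1.520e-01] [-6.6  0.9  5.8] [0.24 1.05 0.01]
[256.2, 164.3, 386.0, 357.7] 0.9 20228
164 (np.int64(295), np.int64(346)) 179 (np.int64(292), np.int64(348)) 194 (np.int64(277), np.int64(364)) 209 (np.int64(274), np.int64(366)) 224 (np.int64(271), np.int64(370)) 239 (np.int64(269), np.int64(372)) 254 (np.int64(266), np.int64(375)) 269 (np.int64(264), np.int64(377)) 284 (np.int64(261), np.int64(380)) 299 (np.int64(259), np.int64(382)) 314 (np.int64(256), np.int64(385)) 329 (np.int64(259), np.int64(382)) 344 (np.int64(262), np.int64(379)) 
(np.float64(0.0), [86.4, -19.0], np.float64(0.155))
(np.float64(0.1), [86.1, -14.9], np.float64(0.137))
(np.float64(0.2), [83.4, -12.2], np.float64(0.107))
(np.float64(0.3), [85.2, -8.7], np.float64(0.073))
(np.float64(0.4), [85.0, -6.4], np.float64(0.033))
(np.float64(0.5), [84.5, -3.8], np.float64(0.02))
(np.float64(0.6), [81.8, -2.7], np.float64(0.054))
(np.float64(0.7), [78.8, -2.9], np.float64(0.078))
(np.float64(0.8), [76.6, -1.2], np.float64(0.099))
[ 0.67820276 42.40228133 83.33006675]
```

Emit:
{"op": "apply_moves", "data": {
  "plan": "0.007 -0.001 -0.011 0.0045 0.3;0.007 -0.001 -0.011 0 0.3;0.003 0 -0.005 0 0.3;0 0 0 0 0.3;0 0 0 0 0.3;0 0 0 0 0.3;0 0 0 0 0.3;0 0 0 0 0.3;0 0 0 0 0.3;0 0 0 0 0.3",
  "newtons": 6
}}

```text
time_s: 29.67
eef_pos: [498.4, 87.0, 131.0]
tcp_rot: [3.141, 0.002, -0.138]
contact_force: [-5.2, 1.4, 4.2]
grip_width: 46.0
gripper_force: 6.0
```

```bash
sed -i 's/PSI=-.155; MOUTH=np.array(\[531.5,39.3,83.\])/PSI=-.138; MOUTH=np.array([532.,38.7,83.])/' h.py
sed -i 's/np.arange(0,.85,.1)/np.arange(.4,.66,.03)/; s/print(row,(c\[0\].*$/pass/' t3.py; python3 t3.py; python3 -c "
from h import *
print(hc(r.get_obs()['eef_pos']))"
```

```text
29.7667 [498.4  87.  131. ] [ 3.141e+00  2.000e-03 -1.380e-01] [-6.4 -0.   1.5] [ 0.05  0.87 -0.04]
[257.0, 169.7, 385.6, 408.7] 0.62 20731

(np.float64(0.4), [81.4, -2.2], np.float64(0.054))
(np.float64(0.43), [80.4, -2.5], np.float64(0.036))
(np.float64(0.46), [80.2, -2.2], np.float64(0.025))
(np.float64(0.49), [79.8, -2.2], np.float64(0.017))
(np.float64(0.52), [79.9, -1.2], np.float64(0.015))
(np.float64(0.55), [79.0, -1.5], np.float64(0.022))
(np.float64(0.58), [78.4, -1.5], np.float64(0.029))
(np.float64(0.61), [78.1, -1.3], np.float64(0.039))
(np.float64(0.64), [77.6, -0.7], np.float64(0.047))
[ 0.98352697 43.20640825 77.9776632 ]
```

Emit:
{"op": "apply_moves", "data": {
  "plan": "0 0 0 0 0.3;0 0 0 0 0.3;-0.017 0.0024 0.028 0 0.3;-0.02 0.0028 0.033 0 0.3;-0.009 -0.057 -0.0007 0 0.3;-0.009 -0.057 -0.0007 0 0.3;-0.009 -0.057 -0.0007 0 0.3;-0.009 -0.057 -0.0007 0 0.3;-0.009 -0.057 -0.0007 0 0.3;0 0 0 0 0.3",
  "newtons": 30
}}

```text
time_s: 30.75
eef_pos: [486.3, 43.0, 138.3]
tcp_rot: [3.14, 0.001, -0.14]
contact_force: [-0.3, 0.1, -4.3]
grip_width: 45.7
gripper_force: 30.0
```

```bash
python3 t3.py; python3 -c "
from h import *
print(hc(r.get_obs()['eef_pos']))"
```

```text
30.85 [486.7  44.6 138.4] [-3.141  0.    -0.139] [ 0.2 -0.1 -3.9] [ 0.03 -0.    0.02]
[257.9, 170.4, 386.1, 406.4] 0.61 20704

(np.float64(0.4), [83.1, -0.6], np.float64(0.067))
(np.float64(0.43), [80.1, -2.8], np.float64(0.035))
(np.float64(0.46), [80.2, -2.3], np.float64(0.022))
(np.float64(0.49), [79.7, -2.7], np.float64(0.014))
(np.float64(0.52), [79.7, -1.4], np.float64(0.013))
(np.float64(0.55), [79.0, -1.4], np.float64(0.021))
(np.float64(0.58), [78.7, -1.3], np.float64(0.03))
(np.float64(0.61), [77.9, -1.4], np.float64(0.039))
(np.float64(0.64), [78.0, 0.3], np.float64(0.049))
[-3.50449733e-03  3.08973087e-01  8.73716678e+01]
```

Emit:
{"op": "apply_moves", "data": {
  "plan": "0.014 -0.002 -0.023 0 0.3;0.01 -0.0014 -0.017 0 0.3;0.007 -0.001 -0.0114 0 0.3;0.007 -0.001 -0.0114 0 0.3;0.007 -0.001 -0.0114 0 0.3;0.007 -0.001 -0.0114 0 0.3;0.007 -0.001 -0.0114 0 0.3;0 0 0 0 0.3;0 0 0 0 0.3;0 0 0 0 0.3",
  "newtons": 15
}}

```text
time_s: 31.83
eef_pos: [492.6, 44.2, 125.1]
tcp_rot: [3.141, 0.005, -0.137]
contact_force: [-8.4, 1.4, 8.9]
grip_width: 45.8
gripper_force: 15.0
```

```bash
cat > s.py <<'E'
from h import *
o=r.get_obs(); print(o["time_s"],hc(o["eef_pos"]).round(1),"Fh",(headR(PSI).T@(np.array(o["contact_force"])+[0,0,4.4])).round(1),np.round(o["moment"],2))
E
python3 s.py
```

```text
31.8333 [-1.9  0.  72.9] Fh [-0.3  0.3 15.8] [ 0.05  1.21 -0.01]
```

```bash
python3 t3.py;python3 s.py
```

```text
31.9333 [492.6  44.2 125.1] [ 3.141  0.005 -0.137] [-9.8  0.9  9.6] [ 0.07  1.24 -0.01]
[257.1, 169.9, 388.0, 412.9] 0.79 21088

(np.float64(0.4), [78.4, -2.6], np.float64(0.062))
(np.float64(0.43), [78.4, -2.1], np.float64(0.05))
(np.float64(0.46), [78.1, -1.9], np.float64(0.039))
(np.float64(0.49), [77.9, -1.7], np.float64(0.029))
(np.float64(0.52), [77.2, -1.8], np.float64(0.021))
(np.float64(0.55), [77.0, -0.6], np.float64(0.017))
(np.float64(0.58), [76.5, -0.6], np.float64(0.021))
(np.float64(0.61), [76.0, -0.7], np.float64(0.028))
(np.float64(0.64), [75.3, -1.1], np.float64(0.037))
32.0833 [-1.9  0.  72.9] Fh [ 0.3 -0.9 16.2] [ 0.01  1.25 -0.11]
```

Emit:
{"op": "apply_moves", "data": {
  "plan": "0.0014 0.01 0 0 0.3;0.0014 0.01 0 0 0.3;-0.0028 -0.02 0 0 0.3;-0.0028 -0.02 0 0 0.3;0.0028 0.02 0 0 0.3;0.011 -0.0016 0.007 0 0.3;0.011 -0.0016 0.007 0 0.3;0.007 -0.001 -0.0114 0 0.3;0 0 0 0 0.3;0 0 0 0 0.3",
  "newtons": 25
}}

```text
time_s: 32.92
eef_pos: [493.2, 43.6, 125.4]
tcp_rot: [3.14, 0.013, -0.137]
contact_force: [-16.3, 0.2, 14.2]
grip_width: 45.9
gripper_force: 25.0
```

```bash
python3 s.py;python3 t3.py
```

```text
32.9167 [-1.3 -0.5 72.8] Fh [-4.1 -2.1 24.3] [-0.    2.44 -0.08]
33.0167 [493.2  43.7 125.4] [ 3.14   0.012 -0.137] [-15.1   0.3  14.4] [-0.02  2.47 -0.11]
none
```

Emit:
{"op": "apply_moves", "data": {
  "plan": "-0.0104 0.0014 0.017 0 0.3;-0.0104 0.0014 0.017 0 0.3;-0.033 0.0046 -0.0206 0 0.3;0.0086 -0.0012 -0.0142 0 0.3;0 0 0 0 0.3;-0.0056 0.0008 -0.0035 0 0.3;-0.0056 0.0008 -0.0035 0 0.3;0 0 0 0 0.3;0.007 -0.001 -0.0114 0 0.3;0.007 -0.001 -0.0114 0 0.3",
  "newtons": 30
}}

```text
time_s: 34.0
eef_pos: [492.2, 44.3, 123.4]
tcp_rot: [3.141, 0.0, -0.137]
contact_force: [-14.8, 1.3, 23.0]
grip_width: 45.8
gripper_force: 30.0
```

```bash
python3 s.py;python3 t3.py; python3 s.py
```

```text
34.0 [-3.2  0.  71.6] Fh [ 1.7 -0.7 31.2] [ 0.01  1.81 -0.05]
34.1 [492.2  44.3 123. ] [ 3.141  0.    -0.137] [-12.9   0.8  19.1] [-0.05  1.5  -0.1 ]
[255.7, 168.0, 386.7, 419.2] 0.57 21592

(np.float64(0.4), [76.7, -1.6], np.float64(0.077))
(np.float64(0.43), [76.5, -1.3], np.float64(0.066))
(np.float64(0.46), [76.1, -1.0], np.float64(0.056))
(np.float64(0.49), [76.0, -0.1], np.float64(0.047))
(np.float64(0.52), [75.5, -0.9], np.float64(0.036))
(np.float64(0.55), [74.7, -1.7], np.float64(0.026))
(np.float64(0.58), [74.3, -1.1], np.float64(0.021))
(np.float64(0.61), [73.9, -0.7], np.float64(0.018))
(np.float64(0.64), [73.0, -0.8], np.float64(0.022))
34.25 [-3.4  0.  71.4] Fh [ 2.  -0.8 27.6] [-0.03  1.53 -0.1 ]
```

Emit:
{"op": "apply_moves", "data": {
  "plan": "-0.0138 0.0019 0.0227 0 0.3;-0.0138 0.0019 0.0227 0 0.3;-0.0253 0.0035 -0.0157 0 0.3;0 0 0 0 0.3;0.0069 -0.001 -0.0114 0 0.3;0.0069 -0.001 -0.0114 0 0.3;0.0069 -0.001 -0.0114 0 0.3;0 0 0 0 0.3;0 0 0 0 0.3;0 0 0 0 0.3",
  "newtons": 30
}}

```text
time_s: 35.08
eef_pos: [488.8, 44.7, 118.9]
tcp_rot: [3.141, 0.0, -0.138]
contact_force: [-1.0, 0.9, -4.9]
grip_width: 45.6
gripper_force: 30.0
```

```bash
python3 s.py;python3 t3.py; python3 s.py
```

```text
35.0833 [-8.5 -0.  69.6] Fh [-1.2  0.8  0.2] [ 0.02 -0.    0.04]
35.1833 [488.8  44.7 119.1] [ 3.142 -0.    -0.138] [ 0.6  0.  -4.8] [0.05 0.03 0.  ]
[255.2, 168.3, 385.6, 418.0] 0.31 21516

(np.float64(0.4), [76.5, -1.7], np.float64(0.077))
(np.float64(0.43), [76.5, -1.3], np.float64(0.066))
(np.float64(0.46), [76.6, -0.2], np.float64(0.057))
(np.float64(0.49), [76.0, -0.8], np.float64(0.046))
(np.float64(0.52), [75.4, -0.9], np.float64(0.036))
(np.float64(0.55), [74.7, -1.0], np.float64(0.027))
(np.float64(0.58), [74.4, -1.1], np.float64(0.02))
(np.float64(0.61), [73.8, -1.1], np.float64(0.018))
(np.float64(0.64), [73.4, -0.6], np.float64(0.022))
35.3333 [-8.4  0.  69.8] Fh [ 0.5 -0.1  0.1] [0.04 0.01 0.03]
```

Emit:
{"op": "apply_moves", "data": {
  "plan": "0.0069 -0.001 -0.0114 0 0.3;0.0069 -0.001 -0.0114 0 0.3;0.0069 -0.001 -0.0114 0 0.3;0.0069 -0.001 -0.0114 0 0.3;0.0069 -0.001 -0.0114 0 0.3;0.0069 -0.001 -0.0114 0 0.3;0 0 0 0 0.3;0 0 0 0 0.3;0 0 0 0 0.3;0 0 0 0 0.3",
  "newtons": 25
}}

```text
time_s: 36.17
eef_pos: [495.0, 43.8, 108.9]
tcp_rot: [3.142, -0.0, -0.138]
contact_force: [0.9, 1.0, -4.5]
grip_width: 45.9
gripper_force: 25.0
```

```bash
python3 s.py
```

```text
36.1667 [-8.4 -0.  57.8] Fh [ 0.5  1.1 -0.5] [ 0.06  0.05 -0.01]
```

Emit:
{"op": "apply_moves", "data": {
  "plan": "0.0069 -0.001 -0.0114 0 0.3;0.0069 -0.001 -0.0114 0 0.3;0.0069 -0.001 -0.0114 0 0.3;0.0069 -0.001 -0.0114 0 0.3;0.0069 -0.001 -0.0114 0 0.3;0.0069 -0.001 -0.0114 0 0.3;0.0069 -0.001 -0.0114 0 0.3;0 0 0 0 0.3;0 0 0 0 0.3;0 0 0 0 0.3"
}}

```text
time_s: 37.0
eef_pos: [502.1, 42.8, 96.9]
tcp_rot: [3.141, 0.0, -0.138]
contact_force: [-0.4, 0.1, -4.9]
grip_width: 45.8
gripper_force: 25.0
```

```bash
python3 s.py; python3 t3.py
```

```text
37.0 [-8.5 -0.1 43.8] Fh [-0.6  0.  -0.2] [-0.01  0.01 -0.  ]
37.1 [502.1  42.8  97. ] [ 3.142 -0.    -0.138] [-0.1  0.4 -5. ] [0.01 0.06 0.02]
[253.6, 192.6, 382.5, 417.3] 0.72 20037

(np.float64(0.4), [78.1, 1.4], np.float64(0.058))
(np.float64(0.43), [77.7, 1.7], np.float64(0.059))
(np.float64(0.46), [76.7, 0.8], np.float64(0.061))
(np.float64(0.49), [76.4, 0.4], np.float64(0.064))
(np.float64(0.52), [75.8, 1.0], np.float64(0.068))
(np.float64(0.55), [75.1, 0.1], np.float64(0.072))
(np.float64(0.58), [74.7, 0.8], np.float64(0.077))
(np.float64(0.61), [74.1, 0.6], np.float64(0.083))
(np.float64(0.64), [73.4, -0.6], np.float64(0.091))
```

Emit:
{"op": "apply_moves", "data": {
  "plan": "0.0069 -0.001 -0.0114 0 0.3;0.0069 -0.001 -0.0114 0 0.3;0.0069 -0.001 -0.0114 0 0.3;0.0069 -0.001 -0.0114 0 0.3;0.0069 -0.001 -0.0114 0 0.3;0.0069 -0.001 -0.0114 0 0.3;0.0035 -0.0005 -0.0057 0 0.3;0 0 0 0 0.3;0 0 0 0 0.3;0 0 0 0 0.3",
  "newtons": 30
}}

```text
time_s: 38.08
eef_pos: [507.8, 42.0, 88.2]
tcp_rot: [3.141, 0.001, -0.138]
contact_force: [-5.5, 0.4, 15.3]
grip_width: 45.6
gripper_force: 30.0
```

```bash
python3 s.py
```

```text
38.0833 [-8.2 -0.1 33.4] Fh [ 5.6 -0.4 19.7] [-0.03  1.5  -0.06]
```

Emit:
{"op": "apply_moves", "data": {
  "plan": "0.0113 -0.0016 0.007 0 0.3;0.0069 -0.001 -0.0114 0 0.3;0.0069 -0.001 -0.0114 0 0.3;0.0035 -0.0005 -0.0057 0 0.3;0 0 0 0 0.3;0 0 0 0 0.3;0 0 0 0 0.65;0 0 0 0 0.65;0 0 0 0 0.65;0 0 0 0 0.65",
  "newtons": 50
}}

```text
time_s: 38.92
eef_pos: [513.6, 41.1, 82.5]
tcp_rot: [3.142, -0.0, -0.138]
contact_force: [0.3, 1.0, -0.3]
grip_width: 60.8
gripper_force: 0.0
```

```bash
cat > t5.py <<'E'
from h import *
print(r.get_obs()["time_s"],hc(r.get_obs()["eef_pos"]))
cal("wrist"); r.get_image("wrist")
L=[d for t in("charged_pack","flat_pack") for d in r.trace("wrist",t) if np.argwhere(d["region"]).mean(0)[0]>100]
for d in L: print(d["rect"],d["conf"],d["region"].sum())
band=np.ones((480,640),bool); band[352:402]=False
for d in L:
    m=d["region"]&band
    def cost(p):
        Rm=R.from_euler('ZY',[PSI,-p[3]]).as_matrix(); t=MOUTH+headR(PSI)@p[:3]
        H=hull(BODY,Rm,t,"wrist")&band; return 1-(H&m).sum()/(H|m).sum()
    for z in(-40,-38,-36,-34):
        q=min((minimize(lambda p:cost([p[0],p[1],z,p[2]]),x0,method='Nelder-Mead',options=dict(initial_simplex=[x0]+[np.add(x0,e) for e in([4,0,0],[0,4,0],[0,0,.06])],maxiter=200)) for x0 in([-3,0,.55],[-6,0,.58])),key=lambda q:q.fun); print(z,q.x.round(2),round(q.fun,4))
E
python3 t5.py
```

```text
38.9167 [-6.1857827  -0.14981202 25.46815566]
[317.3, 395.5, 411.3, 438.8] 0.87 1151
[255.0, 218.1, 389.3, 439.9] 0.84 20369
-40 [-671.67 -143.19    3.91] 0.3061
-38 [-388.13 -107.38    2.41] 0.3364
-36 [-391.42 -107.74    2.48] 0.345
-34 [-356.79  -99.98    2.36] 0.3491
-40 [-1.26  0.21  0.61] 0.0239
-38 [-2.26  0.04  0.58] 0.0746
-36 [8.99 0.28 0.71] 0.0629
-34 [13.51  0.33  0.75] 0.0826
```

Emit:
{"op": "apply_moves", "data": {
  "plan": "0 0 0.2 0 0.65;0 0 0.27 0 0.65;0 0 0.27 0 0.65;-0.082 0.011 0.01 0 0;-0.082 0.011 0 0 0;0 0 0 0 0;0 0 -0.05 0 0;0 0 -0.06 0 0;0 0 -0.06 0 0;0 0 -0.02 0 0",
  "newtons": 30
}}

```text
time_s: 39.9
eef_pos: [487.0, 44.5, 163.3]
tcp_rot: [3.141, 0.005, -0.138]
contact_force: [-0.6, -0.7, -0.7]
grip_width: 17.5
gripper_force: 0.0
```

Emit:
{"op": "apply_moves", "data": {
  "plan": "0.0069 -0.001 -0.0114 0 0;0.0069 -0.001 -0.0114 0 0;0.0069 -0.001 -0.0114 0 0;0.0069 -0.001 -0.0114 0 0;0.0069 -0.001 -0.0114 0 0;0.0069 -0.001 -0.0114 0 0;0.0035 -0.0005 -0.0057 0 0;0 0 0 0 0;0 0 0 0 0;0 0 0 0 0"
}}

```text
time_s: 40.73
eef_pos: [494.2, 43.7, 158.1]
tcp_rot: [3.142, 0.001, -0.138]
contact_force: [-7.0, -0.2, 16.1]
grip_width: 0.1
gripper_force: 8.8
```

Emit:
{"op": "apply_moves", "data": {
  "plan": "0.0035 -0.0005 -0.0057 0 0;0.0035 -0.0005 -0.0057 0 0;0.0035 -0.0005 -0.0057 0 0;0 0 0 0 0;0 0 0 0 0;0 0 0 0 0;0 0 0 0 0;0 0 0 0 0;0 0 0 0 0;0 0 0 0 0"
}}

```text
time_s: 41.57
eef_pos: [494.4, 43.7, 157.7]
tcp_rot: [3.142, 0.002, -0.137]
contact_force: [-13.6, 0.4, 30.5]
grip_width: 0.3
gripper_force: 16.6
```

Emit:
{"op": "apply_moves", "data": {
  "plan": "0 0 0.1 0 0;0 0 0.18 0 0;0.008 -0.2 0.02 0 0;0.008 -0.2 0 0 0;0.008 -0.2 0 0 0;0 -0.008 -0.08 0 0;0 0 -0.13 0 0;0 0 -0.15 0 0;0 0 -0.11 0 0;0 0 -0.05 0 0"
}}

```text
time_s: 42.4
eef_pos: [499.2, -47.8, 117.9]
tcp_rot: [-3.141, 0.003, -0.138]
contact_force: [-0.7, 0.2, 0.0]
grip_width: 0.5
gripper_force: 0.0
```

```bash
python3 - <<'E'
from h import *
print(r.get_obs()["eef_pos"])
cal("wrist"); r.get_image("wrist")
for d in r.trace("wrist","plunger_top")+r.tip_of("wrist","plunger_top"): print(d.get("rect"),d.get("position"),d["conf"])
print(proj("wrist",np.array([MOUTH+headR(PSI)@[x,-90,28] for x in(-18,0,18)])))
o=r.get_obs(); print(o["time_s"],o["eef_pos"],o["contact_force"])
E
```

```text
[499.19278615 -47.83448815 117.88864747]
[292.4, 232.2, 348.8, 278.3] None 0.62
None [274.4, 320.8] 0.68
[[320.558008   287.40270673]
 [320.56614824 269.11853535]
 [320.57541268 248.30925467]]
42.55 [500.66761395 -47.9249699  119.91277816] [ 0.53970152 -0.51667455  1.55425112]
```

Emit:
{"op": "apply_moves", "data": {
  "plan": "-0.02 0 -0.03 0 0;0 0 -0.03 0 0;0.0069 -0.001 -0.0114 0 0;0.0069 -0.001 -0.0114 0 0;0.0069 -0.001 -0.0114 0 0;0.0069 -0.001 -0.0114 0 0;0.0069 -0.001 -0.0114 0 0;0.0069 -0.001 -0.0114 0 0;0.0069 -0.001 -0.0114 0 0;0 0 0 0 0"
}}

```text
time_s: 43.38
eef_pos: [504.6, -48.9, 99.0]
tcp_rot: [3.142, 0.001, -0.138]
contact_force: [-3.3, 0.1, 7.4]
grip_width: 0.5
gripper_force: 3.7
```

Emit:
{"op": "apply_moves", "data": {
  "plan": "0.0069 -0.001 -0.0114 0 0;0.0035 -0.0005 -0.0057 0 0;0 0 0 0 0;0 0 0 0 0;0 0 0 0 0;0 0 0 0 0;0 0 0 0 0;0 0 0 0 0;0 0 0 0 0;0 0 0 0 0"
}}

```text
time_s: 44.22
eef_pos: [505.2, -49.0, 97.9]
tcp_rot: [3.141, 0.002, -0.137]
contact_force: [-6.9, 1.0, 16.5]
grip_width: 0.4
gripper_force: 8.7
```

Emit:
{"op": "apply_moves", "data": {
  "plan": "0.0035 -0.0005 -0.0057 0 0;0 0 0 0 0;0 0 0 0 0;-0.035 0.005 0.057 0 0;-0.05 0 0.1 0 0;-0.05 0 0.2 0 0;-0.1 -0.05 0.2 0 0;-0.1 -0.1 0.2 0 0;-0.1 -0.1 0.1 0 0;-0.1 -0.1 0.1 0 0"
}}

```text
time_s: 45.05
eef_pos: [427.3, -101.9, 240.6]
tcp_rot: [3.14, -0.004, -0.137]
contact_force: [-0.4, 0.0, 0.4]
grip_width: 0.5
gripper_force: 0.0
```

```bash
python3 - <<'E'
from h import *
for i in range(3): r.get_image("scene")
o=r.get_obs(); print(o["time_s"],o["eef_pos"],o["contact_force"])
a=r.get_image("top"); 
for t,g in(("charged_pack",(265,306)),("carton",(290,505)),("slim_pack",(215,507)),("spray_can",(173,319)),("tray_pack",(238,150)),("tray_pack",(291,152))):
    m=mask("top",t,g)
    if m is None: print(t,None); continue
    v=np.argwhere(m); print(t,v.mean(0).round(1),m.sum())
import pickle
M=pickle.load(open("m.pkl","rb"))
for t in("charged_pack","carton","slim_pack","spray_can","tray_pack"): print("was",t,np.argwhere(M["top",t]).mean(0).round(1),M["top",t].sum())
r.get_image("scene"); m=mask("scene","charged_pack",(220,323)); 
for q in(m,M["scene","charged_pack"]):
    if q is not None: v=np.argwhere(q); print(v.min(0),v.max(0),q.sum())
b=[p-[0,0,40] for p in BODY]
print([round(1-cv2.countNonZero((hull(b,headR(PSI),MOUTH,"scene")^q).astype(np.uint8))/q.sum(),3) for q in(m,M["scene","charged_pack"]) if q is not None])
E
```

```text
45.2 [ 427.47655956 -101.9232482   239.94819953] [ 0.37992007 -0.25341001 -0.2303594 ]
charged_pack None
carton None
slim_pack [215.4 505.5] 710
spray_can None
tray_pack [238.8 149.7] 1147
tray_pack None
was charged_pack [263.9 305. ] 1089
was carton [289.8 503.7] 1534
was slim_pack [215.3 504.3] 611
was spray_can [173.8 318.1] 1272
was tray_pack [238.6 149.6] 1172
[194 260] [236 309] 1410
[197 306] [241 341] 1261
[np.float64(-0.979), np.float64(0.849)]
```

Emit:
{"op": "apply_moves", "data": {
  "plan": "-0.1 -0.2 0.05 0 0;-0.1 -0.2 0.05 0 0;-0.1 -0.2 0.05 0 0;-0.1 -0.2 0 0 0;-0.1 -0.2 0 0 0;-0.1 -0.2 0 0 0;-0.1 -0.2 0 0 0;0 -0.1 0 0 0;0 0 0 0 0;0 0 0 0 0"
}}

```text
time_s: 46.48
eef_pos: [322.0, -325.7, 261.0]
tcp_rot: [-3.14, 0.0, -0.139]
contact_force: [0.0, 0.2, 0.4]
grip_width: 0.3
gripper_force: 0.0
```

```bash
python3 - <<'E'
from h import *
import pickle
M=pickle.load(open("m.pkl","rb"))
def near(n,ts,g):
    L=[d["region"] for t in ts for d in r.trace(n,t)]; L=[q for q in L if np.hypot(*(np.argwhere(q).mean(0)-g))<25]
    return min(L,key=lambda q:np.hypot(*(np.argwhere(q).mean(0)-g))) if L else None
P3=("charged_pack","flat_pack","tray_pack")
for n,gs in(("top",{"charged_pack":(264,305),"carton":(290,504),"slim_pack":(215,504),"spray_can":(174,318),"tray_pack":(239,150)}),("scene",{"charged_pack":(220,323),"carton":(290,115),"slim_pack":(360,120),"spray_can":(298,360),"tray_pack":(205,461)})):
    r.get_image(n)
    for t,g in gs.items():
        m=near(n,P3 if "pack" in t and t!="slim_pack" else (t,),g); o=M[n,t]; 
        print(n,t,None if m is None else (np.argwhere(m).min(0),np.argwhere(m).max(0),round((m&o).sum()/(m|o).sum(),3)),"was",np.argwhere(o).min(0),np.argwhere(o).max(0))
print(r.get_obs()["time_s"],r.get_obs()["eef_pos"])
E
```

```text
top charged_pack (array([241, 290]), array([288, 319]), np.float64(0.957)) was [241 291] [287 319]
top carton (array([275, 473]), array([304, 535]), np.float64(0.965)) was [275 473] [304 535]
top slim_pack (array([204, 487]), array([226, 522]), np.float64(0.927)) was [205 487] [225 521]
top spray_can (array([151, 302]), array([197, 333]), np.float64(0.949)) was [151 302] [197 334]
top tray_pack (array([221, 131]), array([256, 169]), np.float64(0.962)) was [221 131] [256 169]
scene charged_pack (array([198, 306]), array([242, 341]), np.float64(0.972)) was [197 306] [241 341]
scene carton (array([260,  75]), array([332, 148]), np.float64(0.597)) was [260  74] [320 148]
scene slim_pack (array([330,  97]), array([387, 142]), np.float64(0.955)) was [331  98] [387 142]
scene spray_can (array([254, 340]), array([340, 381]), np.float64(0.98)) was [254 340] [340 381]
scene tray_pack (array([181, 442]), array([237, 482]), np.float64(0.957)) was [180 442] [238 482]
47.4833 [ 321.54096177 -326.08686587  261.49521707]
```

```bash
python3 -c "
from station import r
print(r.job_done())"
```

```text
the job is handed in; nothing more can be done
None
```

I handed the job in at about 47.5 s: the charged pack stands upright in the tray's free half, the flat pack is fully home in the socket, and the plunger was pressed to its stop and released. The slim pack, tray pack, carton and can still stand where they were.

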